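Fetch the pencil tin from behind the jars

TASK

Stand the paint jar, the glue bottle and the varnish bottle out of the wooden tray onto the green cutting mat, then take the yellow pencil tin from behind them and lay it flat, right side up, in the open carton, and finally put the paint, glue and varnish back in the tray, each upright on the very spot where it stood. Set everything down, never drop or tip anything over, and leave the tape roll, the pen jar and the stapler where they are.

Things in the scene. Friction and masses are not known exactly. Their poses are not given: they have to be found in the camera images.
- paint_jar: Jar of red paint with a white screw lid: upright round body 52 mm in diameter up to 70 mm, lid 51 mm in diameter up to the top at 90 mm; about 220 g. Origin: centre of its underside, z up its axis. Starts in the tray's front row.
- glue_bottle: White glue bottle with a blue label band and an orange pointed cap: round body 52 mm in diameter up to 76 mm, then a shoulder and the cap, top at 106 mm; about 180 g. Origin: centre of its underside, z up its axis. Starts in the tray's front row.
- varnish_bottle: Amber brown bottle with a black cap: round body 52 mm in diameter up to 72 mm, then a shoulder and a 31 mm cap, top at 102 mm; about 220 g. Origin: centre of its underside, z up its axis. Starts in the tray's front row.
- pencil_tin: Closed flat yellow metal tin with three pencils printed on a pale panel on its lid: 55 mm wide (its x), 180 mm long (its y), 26 mm high; about 170 g. Origin: centre of its underside, z up. It starts lying in the tray behind the three jars, its length along the row, its near side about 10 mm from them and its far side about 30 mm from the tray's back wall.
- tray: Fixed open wooden tray, outside 176 mm (its x) by 242 mm (its y), walls and floor 6 mm thick, rim 35 mm above the bench. Origin: centre of its underside; z up, -x is the front, towards the robot. The paint, glue and varnish stand on its inner floor in a row along y, in any order, some 40 mm in front of the origin, at y about -62, 0 and 62 mm (10 mm gaps).
- carton: Fixed open kraft shipping carton: inside 130 mm (its x) by 234 mm (its y), walls and floor 4 mm thick, rim 60 mm above the bench, four short flaps folded outwards and down, the whole 205 mm by 265 mm over the flaps. Origin: centre of its underside on the bench; z up. The tin fits in with its length along y.
- mat: Fixed green cutting mat with a pale grid, 160 mm (its x) by 220 mm (its y), 3 mm thick, flat on the bench and empty: the side area with room for the three in a row along y, 70 mm apart. Origin: centre of its underside; z up.
- tape_roll: Bystander: roll of brown packing tape lying flat, 110 mm across, 48 mm high. Origin: centre of its underside. Leave it alone.
- pen_jar: Bystander: glass jar 72 mm across and 95 mm high with pens standing in it up to 175 mm. Origin: centre of its underside. Leave it alone.
- stapler: Bystander: red and black desk stapler, 150 mm long (its x), 36 mm wide, 55 mm high. Origin: centre of its underside. Leave it alone.
Things that resemble listed ones, but are neither listed nor needed, are in the scene too. There is more than one size of the pencil_tin; the one meant has the size given above. Leave any pink look-alike of the glue_bottle alone.

How it is judged:
By the outcome, as a careful person would: the job done as asked, in the order asked, and still so for the second after the job is handed in, with the robot touching nothing.
It also fails if it takes over 147 s, if anything falls off the work surface, if the arm or the gripper's body presses on something with over 40 N, if the wrist force passes 120 N, or if a joint passes its speed limit or range.

ROBOT

A 6-joint arm with a two-finger parallel gripper is mounted at the origin on the work surface. World frame = base frame: x ahead of the robot, y to its left, z up, the work surface at z = 0. Lengths are in mm, angles in rad, forces in N, time in s.
With the tool pointing down it reaches from about 300 to 850 mm from the base axis. Payload 4.2 kg.
Tool frame: the origin (TCP) lies midway between the tips of the shut fingers; the grasp point (between the pads) lies manip.grasp_offset behind it (manip.grasp_offset is the distance from the TCP to the grasp point, in mm); z points along the fingers, y is the line along which they close (so a half turn about z gives the same grasp; the last joint's range is limited). The gripper opens to 91 mm and grips with 3 to 60 N. Pads are 32 mm wide; open, the fingers measure 118 mm over their backs; the gripper's body (76 mm by 178 mm) begins 60 mm behind the grasp point.
Start: joints at [-1.121, 0.32, 1.565, -0, 1.257, -0.02], TCP at [260.313, -512.719, 213.976] pointing down, gripper open.
Joint ranges: [-3.11, 3.11], [-0.84, 2.01], [0.21, 2.61], [-1.34, 4.49], [0.05, 2.63], [-2.56, 2.56]. Speed limits (rad/s): [2.57, 2.57, 3.14, 3.14, 3.14, 3.14].

INTERFACE

Orientations are given as a 3x3 rotation matrix whose columns are the frame's x, y, z axes.
In Python, from cell import readout, viewer, manip gives the robot as it stands. The module is installed in compiled form; this text tells all that it offers.
- The arm moves only by the tool carry_out, never from a script. Its argument "rows" is a list of rows, each an object with "offset": the shift along the tool's x, y, z each as a share of 10 cm, from -1 to 1, a list of three; "rotation": the turn, a rotation vector about the tool's x, y, z each as a share of 180 degrees, from -1 to 1, a list of three; "gripper": the opening, from -1 (shut) to 1 (fully open). In form: [{"offset": [tx, ty, tz], "rotation": [wx, wy, wz], "gripper": gripper}, ...]. A call has 1 to 5 rows; each row is the pose to reach, as a shift and turn from the pose commanded when the call began, along the tool's axes at that moment, turning the shorter way round; what a row does not reach only later rows make up. A row lasts 1/12 s, in which the tool goes at most 41.7 mm and 7.16 degrees, less where a joint would pass 70% of its speed; a pose out of reach is approached as far as the arm can. A call with a number of a shift or a turn outside -1 to 1 is refused whole. A call with a gripper value outside its range is refused whole. The fingers move at their own pace and stop on an object; "newtons" is the grip in N (left out, the last holds). Time passes only in rows, so rows that repeat a pose let the fingers close. It gives the time, the measured TCP pose, the force, the opening and the grip force at its end, in the units of the state.
- readout.get_state(): the state, without advancing time (a new reading comes with each control period).
- viewer.snapshot(name): name is "side" or "top" or "wrist"; returns a dict with "frame" (480x640x3 uint8, red, green, blue), "vfov" (degrees; the focal length in pixels is half the picture's height over the tangent of half this angle, whatever the lens; pixels are square), "cx", "cy" (the principal point, pixels), "dist_coeffs" ([k1, k2, p1, p2, k3] as OpenCV has them; the pictures are not rectified), "R" (3x3) and "t" (3): a world point X has camera coordinates R X + t; the wrist camera has in their place "tool_from_camera" (4x4, takes a point from camera to tool coordinates, whose origin is the TCP and whose axes are the flange's). Camera axes: x right, y down, z forward; pixel columns grow to the right and rows downward; lengths in mm; the calibration is good to about 2 mm. A picture is of the moment at which its call begins: read the wrist's pose just before it. There is no depth.
- manip.finish_job(): hands the job in; it is judged then, once.
Trained networks look in a picture, given as the dict that the camera call returned (one of the last four; its "shot" number tells which), for a name from the list of things; names that differ only in an ending like _2 or _b are one class to them, and where a whole thing is asked for, a point or a joint stands for the part that bears it (a point fixed in the world has none). Each returns a list of dicts, best first, with "conf" (0 to 1); they miss things now and then, are a little off and sometimes report something else, mostly with a low value. They report only what shows in the picture. A call takes as long as a camera call. They do not tell look-alikes from the thing itself.
- viewer.boxes_of(name, picture): "extent" ([left, top, width, height] in pixels, round what is visible of it).
- viewer.mark_of(name, picture): "point" ([column, row] in pixels: a listed point, or the origin of a listed thing).
The state is a dict: "time_s": time; "joint_positions": joint angles; "dq": joint speeds; "joint_torque": joint torques, N m; "ee_pos": TCP position; "eef_rot": TCP orientation; "contact_force": force on the tool from outside, world axes, zero at the start; "ft_torque": the same for the moment, N m; "gripper_width": opening from 0.0 (shut) to 1.0 (fully open); "gripper_force": force on a finger pad.
Only numpy, scipy, OpenCV 4.12 (cv2) and the standard library are available. Lean on these libraries where they do the work, as an engineer would, in place of code of your own. Each camera call takes 0.05 s, during which the arm holds its last target. There are 200 camera calls.

## Working session

There is one attempt and no reset: what is moved stays moved. The work goes in short steps, Python scripts to look and compute and a tool call to move; the robot and the scene stay as the last step left them, time stands still between calls to the robot, and variables do not carry over. Pictures are saved under pics/ and viewed, at most 14 in all, crops included, and the job is handed in when it is done.

Besides the shell and the picture viewer there is one more tool, called after ">>>" in YAML: its name, and indented under it one key for each argument. carry_out: Moves the arm, as the interface text tells. Its arguments: {"type":"object","properties":{"rows":{"type":"array","items":{"type":"object","properties":{"offset":{"type":"array","items":{"type":"number"}},"rotation":{"type":"array","items":{"type":"number"}},"gripper":{"type":"number"}}}},"newtons":{"type":"number"}},"required":["rows"]}

```bash
mkdir -p pics; cat > h.py <<'E'
import numpy as np, cv2
from cell import readout, viewer, manip
def K(p):
    f=240/np.tan(np.radians(p["vfov"])/2); return np.array([[f,0,p["cx"]],[0,f,p["cy"]],[0,0,1.]])
def snap(n):
    s=readout.get_state(); p=viewer.snapshot(n)
    if n=="wrist":
        T=np.array(p["tool_from_camera"]); Rw=np.array(s["eef_rot"])
        Rc=Rw@T[:3,:3]; c=Rw@T[:3,3]+np.array(s["ee_pos"])
        p["R"]=Rc.T; p["t"]=-Rc.T@c
    return p
def save(p,name,crop=None,scale=1):
    im=np.array(p["frame"])[:,:,::-1]
    if crop: x,y,w,h=crop; im=im[y:y+h,x:x+w]
    if scale!=1: im=cv2.resize(im,None,fx=scale,fy=scale,interpolation=cv2.INTER_CUBIC)
    cv2.imwrite("pics/"+name+".png",im)
def ray(p,px):
    u=cv2.undistortPoints(np.array([[px]],float),K(p),np.array(p["dist_coeffs"],float))[0,0]
    R=np.array(p["R"]); t=np.array(p["t"]); return -R.T@t, R.T@np.array([u[0],u[1],1])
def onz(p,px,z):
    c,d=ray(p,px); return c+d*(z-c[2])/d[2]
def proj(p,X):
    r,_=cv2.Rodrigues(np.array(p["R"],float))
    return cv2.projectPoints(np.array(X,float).reshape(-1,1,3),r,np.array(p["t"],float),K(p),np.array(p["dist_coeffs"],float))[0][:,0]
E
cat > a.py <<'E'
from h import *
print(manip.grasp_offset, readout.get_state())
Z=dict(paint_jar=6,glue_bottle=6,varnish_bottle=6,pencil_tin=6,tray=0,carton=0,mat=0,tape_roll=0,pen_jar=0,stapler=0)
for c in ["top","side"]:
    p=snap(c); save(p,c+"0"); print(c,p["vfov"],(-np.array(p["R"]).T@np.array(p["t"])).round())
    for n,z in Z.items():
        for m in viewer.mark_of(n,p): print(n,"mark",np.round(m["point"]),round(m["conf"],2),onz(p,m["point"],z).round(1))
        for m in viewer.boxes_of(n,p): print(n,"box",np.round(m["extent"]),round(m["conf"],2))
E
python3 a.py
```

```text
18.8 {'time_s': 0.0, 'joint_positions': array([-1.12099241e+00,  3.20332328e-01,  1.56566301e+00,  7.55508581e-06,
        1.25739759e+00, -1.99666143e-02]), 'dq': array([ 0.00170633, -0.00218099,  0.00021688,  0.00106753, -0.00119926,
        0.00013375]), 'joint_torque': array([-6.57336568e-04, -4.12456334e+01, -2.31972635e+01,  7.25312345e-02,
        4.56444989e-02, -1.21014341e-04]), 'ee_pos': array([ 260.09547377, -512.25307012,  213.10328258]), 'eef_rot': array([[ 8.91673261e-01,  4.52678906e-01, -7.76264196e-04],
       [ 4.52679570e-01, -8.91671783e-01,  1.62432395e-03],
       [ 4.31243075e-05, -1.79976517e-03, -9.99998379e-01]]), 'contact_force': array([ 0.4708347 , -0.22813529, -1.07483509]), 'ft_torque': array([-0.03210293,  0.01340837, -0.05094529]), 'gripper_force': 0.0, 'gripper_width': 1.0011357522618098}
top 50.1557084985461 [ 357.  -55. 1248.]
paint_jar mark [392. 262.] 0.63 [ 442.1 -274.4    6. ]
paint_jar box [381. 248.  30.  24.] 0.89
paint_jar box [407. 247.  26.  23.] 0.31
paint_jar box [ 98. 220.  90.  64.] 0.3
glue_bottle mark [480. 305.] 0.6 [ 331. -489.   
[... 1680 characters left out ...]
 [372. 311.  25.  42.] 0.6
pencil_tin mark [270. 368.] 0.96 [ 187.7 -351.6    6. ]
pencil_tin mark [396. 314.] 0.57 [ 509.  -334.4    6. ]
pencil_tin box [211. 317. 111.  97.] 0.66
pencil_tin box [373. 281.  51.  65.] 0.61
tray box [344. 265. 104. 107.] 0.63
carton mark [349. 231.] 0.6 [563.2   2.5  -0. ]
carton box [356. 186.  48.  72.] 0.84
mat mark [277. 180.] 0.7 [481.9 351.    0. ]
mat mark [410. 207.] 0.66 [777.8  25.6  -0. ]
mat mark [383. 345.] 0.36 [ 437.3 -399.5    0. ]
mat box [250. 177.  30.  33.] 0.76
pen_jar mark [412. 209.] 0.64 [781.9  15.9  -0. ]
pen_jar box [400. 160.  26.  55.] 0.85
stapler mark [475. 291.] 0.94 [ 727.3 -351.     0. ]
stapler box [448. 261.  55.  51.] 0.93
```

View pics/top0.png

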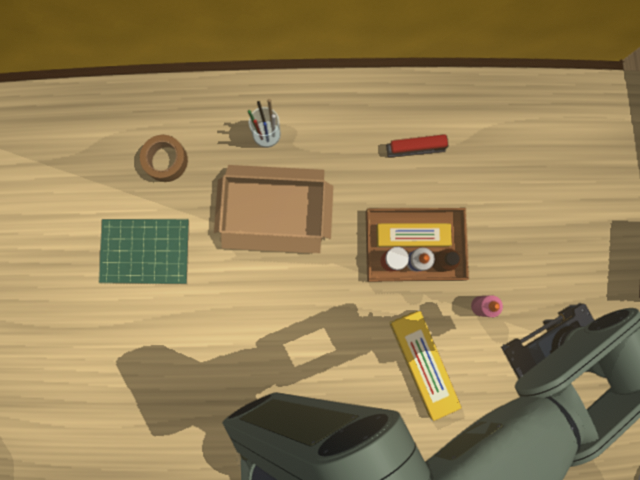

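View pics/side0.png

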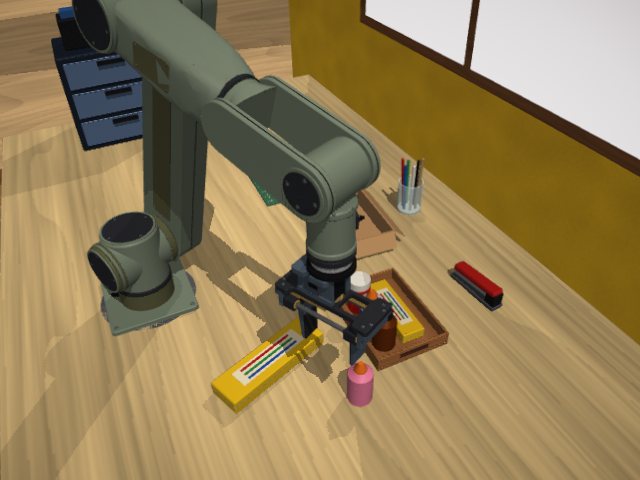

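Candidates, in top-view pixels:
- **Tins:** in the tray at (415,235), and a larger one on the bench at (426,365). I want the tray one.
- **Glue:** the white and orange bottle in the tray at (424,259), and a pink look-alike at (488,306). I want the white one.
- **Paint and varnish:** paint has the white lid at (397,259). Varnish has the dark cap at (447,259).

Next I move over the tray to check with the wrist camera.

>>> carry_out:
  rows:
    - {"offset": [0,0,-1],"rotation": [0,0,-0.19],"gripper": 1}
    - {"offset": [0,0,-1],"rotation": [0,0,-0.19],"gripper": 1}
    - {"offset": [0,0,-1],"rotation": [0,0,-0.19],"gripper": 1}
    - {"offset": [0,0,-1],"rotation": [0,0,-0.19],"gripper": 1}
    - {"offset": [0,0,-1],"rotation": [0,0,-0.19],"gripper": 1}

```text
time_s: 2.52
ee_pos: [260.6, -513.3, 316.0]
eef_rot: [[0.478, 0.878, 0.002], [0.878, -0.478, -0.004], [-0.002, 0.003, -1.0]]
contact_force: [0.6, -0.3, -0.2]
gripper_width: 1.003
gripper_force: 0.0
```

>>> carry_out:
  rows:
    - {"offset": [0,0,0],"rotation": [0,0,-0.16],"gripper": 1}
    - {"offset": [0,0,0],"rotation": [0,0,-0.16],"gripper": 1}
    - {"offset": [0,0,0],"rotation": [0,0,-0.16],"gripper": 1}
    - {"offset": [0,0,0],"rotation": [0,0,-0.16],"gripper": 1}
    - {"offset": [0,0,0],"rotation": [0,0,-0.16],"gripper": 1}

```text
time_s: 2.93
ee_pos: [260.3, -512.7, 314.0]
eef_rot: [[-0.001, 1.0, -0.0], [1.0, 0.001, -0.0], [-0.0, -0.0, -1.0]]
contact_force: [-0.4, -0.3, 0.2]
gripper_width: 1.004
gripper_force: 0.0
```

>>> carry_out:
  rows:
    - {"offset": [0.9,0.9,0],"rotation": [0,0,0],"gripper": 1}
    - {"offset": [0.9,0.9,0],"rotation": [0,0,0],"gripper": 1}
    - {"offset": [0.9,0.9,0],"rotation": [0,0,0],"gripper": 1}
    - {"offset": [0.9,0.9,0],"rotation": [0,0,0],"gripper": 1}
    - {"offset": [0.9,0.9,0],"rotation": [0,0,0],"gripper": 1}

```text
time_s: 3.35
ee_pos: [351.8, -421.5, 314.2]
eef_rot: [[0.0, 1.0, 0.0], [1.0, -0.0, -0.0], [-0.0, 0.0, -1.0]]
contact_force: [-0.7, -0.0, -0.8]
gripper_width: 0.998
gripper_force: 0.0
```

>>> carry_out:
  rows:
    - {"offset": [0.9,0.9,0],"rotation": [0,0,0],"gripper": 1}
    - {"offset": [0.9,0.9,0],"rotation": [0,0,0],"gripper": 1}
    - {"offset": [0.9,0.9,0],"rotation": [0,0,0],"gripper": 1}
    - {"offset": [0.9,0.9,0],"rotation": [0,0,0],"gripper": 1}
    - {"offset": [0.9,0.9,0],"rotation": [0,0,0],"gripper": 1}

```text
time_s: 3.77
ee_pos: [441.2, -332.8, 313.8]
eef_rot: [[0.001, 1.0, -0.001], [1.0, -0.001, -0.001], [-0.001, -0.001, -1.0]]
contact_force: [-0.3, -0.1, 0.2]
gripper_width: 0.997
gripper_force: 0.0
```

```bash
cat > b.py <<'E'
import sys
from h import *
s=readout.get_state(); print(s["time_s"],s["ee_pos"].round(1),np.degrees(np.arctan2(s["eef_rot"][1,0],s["eef_rot"][0,0])).round(2),s["eef_rot"][:,2].round(4))
Z=dict(paint_jar=6,glue_bottle=6,varnish_bottle=6,pencil_tin=6,tray=0)
p=snap("wrist"); save(p,sys.argv[1]); print(p["vfov"],(-np.array(p["R"]).T@np.array(p["t"])).round(1),np.array(p["R"]).round(3).tolist())
np.savez(sys.argv[1],**{k:np.array(v) for k,v in p.items()})
for n,z in Z.items():
        for m in viewer.mark_of(n,p): print(n,"mark",np.round(m["point"]),round(m["conf"],2),onz(p,m["point"],z).round(1))
        for m in viewer.boxes_of(n,p): print(n,"box",np.round(m["extent"],1),round(m["conf"],2))
E
python3 b.py w1
```

```text
3.7667 [ 441.2 -332.8  313.8] 89.96 [-5.e-04 -6.e-04 -1.e+00]
65.42718819019238 [ 442.  -268.6  484.2] [[1.0, 0.0, -0.0], [0.0, -0.972, 0.233], [-0.0, -0.233, -0.972]]
paint_jar mark [321. 156.] 0.9 [ 440.9 -268.7    6. ]
paint_jar mark [322. 207.] 0.54 [ 441.8 -331.9    6. ]
paint_jar box [298.9 135.2  51.1  47. ] 0.95
glue_bottle mark [322. 206.] 0.96 [ 441.8 -330.5    6. ]
glue_bottle box [300.2 185.8  46.8  57.1] 0.91
glue_bottle box [213.8 335.8  44.3  29.8] 0.83
varnish_bottle mark [320. 256.] 0.69 [ 439.5 -398.     6. ]
varnish_bottle mark [537. 223.] 0.45 [ 727.1 -352.4    6. ]
varnish_bottle box [297.8 239.9  45.4  53.5] 0.74
varnish_bottle box [347.3 128.5  51.5 151. ] 0.57
pencil_tin mark [368. 202.] 0.96 [ 501.6 -325.1    6. ]
pencil_tin mark [136. 216.] 0.89 [ 198.5 -343.1    6. ]
pencil_tin box [350.1 128.9  52.1 148.8] 0.61
pencil_tin box [ 29.4 153.7 202.  115.8] 0.56
tray mark [352. 208.] 0.62 [ 480.6 -334.9    0. ]
tray mark [322. 157.] 0.6 [ 441.9 -269.8    0. ]
tray box [280.1 106.3 156.  191.9] 0.91
tray box [348.5 131.   49.5 147. ] 0.25
```

View pics/w1.png

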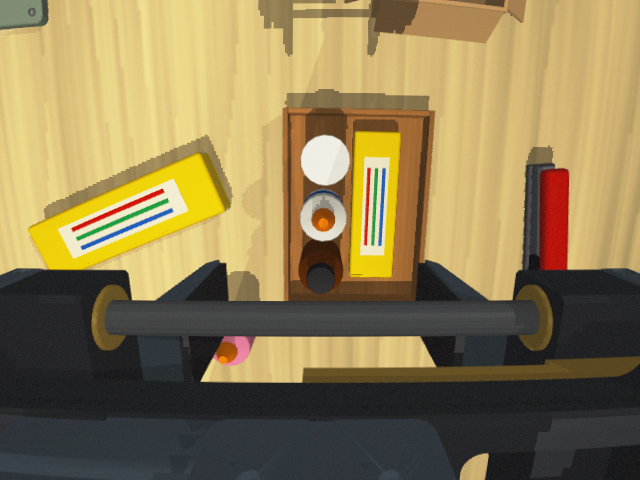

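Wrist view: white lid at (325,160), glue tip at (323,219), varnish cap at (320,277), tray tin at (375,204). The longer tin lies outside at (130,210). I'll take a close crop to check the choice and measure it.

```bash
cat > c.py <<'E'
from h import *
d=dict(np.load("w1.npz")); im=d["frame"]; save(d,"w1c",(270,90,180,220),2.7)
hsv=cv2.cvtColor(im,cv2.COLOR_RGB2HSV)
def blob(m,box):
    x,y,w,h=box; k=np.zeros(m.shape,np.uint8); k[y:y+h,x:x+w]=m[y:y+h,x:x+w]
    n,l,s,c=cv2.connectedComponentsWithStats(k); i=1+np.argmax(s[1:,4]); cn=max(cv2.findContours((l==i).astype(np.uint8),0,1)[0],key=len)
    return s[i],c[i],cn
w=((hsv[...,1]<60)&(hsv[...,2]>150)).astype(np.uint8)
s,c,cn=blob(w,(290,125,62,62)); e=cv2.fitEllipse(cn); print("lid",s,c,e, onz(d,e[0],96))
s,c,cn=blob(w,(290,185,62,62)); print("glue white",s,c)
o=((hsv[...,0]<20)&(hsv[...,1]>180)&(hsv[...,2]>150)).astype(np.uint8)
s,c,cn=blob(o,(300,200,45,40)); print("orange",s,c)
k=(hsv[...,2]<60).astype(np.uint8)
s,c,cn=blob(k,(295,255,50,40)); print("black",s,c)
yl=((hsv[...,0]>20)&(hsv[...,0]<32)&(hsv[...,1]>190)&(hsv[...,2]>150)).astype(np.uint8)
s,c,cn=blob(yl,(345,120,65,165)); r=cv2.minAreaRect(cn); print("tin",s,r); b=cv2.boxPoints(r)
for q in b: print(q, onz(d,q,32).round(1))
# predictions for body silhouette check
E
python3 c.py
```

```text
lid [ 301  135   49   51 1949] [324.81939456 159.75269369] ((324.827392578125, 159.75628662109375), (48.18022537231445, 49.67380905151367), 4.728143215179443) [ 444.98862096 -271.93607428   96.        ]
glue white [ 300  195   47   46 1081] [322.66142461 218.4653099 ]
orange [312 217  23  15 209] [322.80861244 224.06220096]
black [306 262  29  32 724] [320.24585635 277.16712707]
tin [ 349  131   52  147 3995] ((374.7153015136719, 203.98887634277344), (46.08204650878906, 145.76382446289062), 2.2369790077209473)
[348.84705 275.9159 ] [ 476.3 -416.5   32. ]
[354.53662 130.26315] [ 480.1 -238.6   32. ]
[400.58356 132.06186] [ 534.  -240.4   32. ]
[394.89398 277.7146 ] [ 535.1 -419.    32. ]
```

View pics/w1c.png

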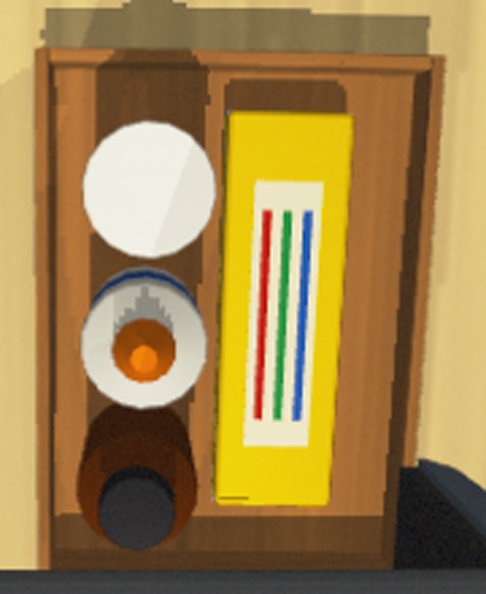

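```bash
cat > d.py <<'E'
from h import *
from scipy.optimize import minimize
d=dict(np.load("w1.npz")); im=d["frame"]; hsv=cv2.cvtColor(im,cv2.COLOR_RGB2HSV)
print("tip",onz(d,(323.7,222.6),112).round(1),"capV",onz(d,(320.7,278.9),108).round(1))
# glue ring outer right/left edges at shoulder z=82, extents 300..346 ; body top circle
print("glue x from ring", onz(d,(300,218),82).round(1), onz(d,(346.5,218),82).round(1), onz(d,(323,240.5),82).round(1))
# varnish body extents at shoulder
print("varn x", onz(d,(270+78/2.7,90+480/2.7),70).round(1), onz(d,(270+196/2.7,90+480/2.7),70).round(1))
# tray rim corners (outer, z=35): top-left, top-right, left bottom
C=lambda u,v:(270+u/2.7,90+v/2.7)
for q in [(36,48),(445,56),(38,565)]: print("rim",onz(d,C(*q),35).round(1))
for q in [(228,112),(354,114),(329,505),(216,503)]: print("tin",onz(d,C(*q),32).round(1))
p=snap("top"); save(p,"top1",(350,195,130,100),6)
E
python3 d.py
```

```text
tip [ 443.8 -333.9  112. ] capV [ 440.8 -395.   108. ]
glue x from ring [ 418.2 -334.1   82. ] [ 468.8 -334.1   82. ] [ 443.2 -359.2   82. ]
varn x [ 415.4 -394.2   70. ] [ 466.  -394.2   70. ]
rim [ 397.8 -213.8   35. ]
rim [ 572.2 -216.3   35. ]
rim [ 393.5 -447.    35. ]
tin [ 480. -240.   32.]
tin [ 534.7 -240.5   32. ]
tin [ 531.1 -418.1   32. ]
tin [ 477.7 -417.    32. ]
```

View pics/top1.png

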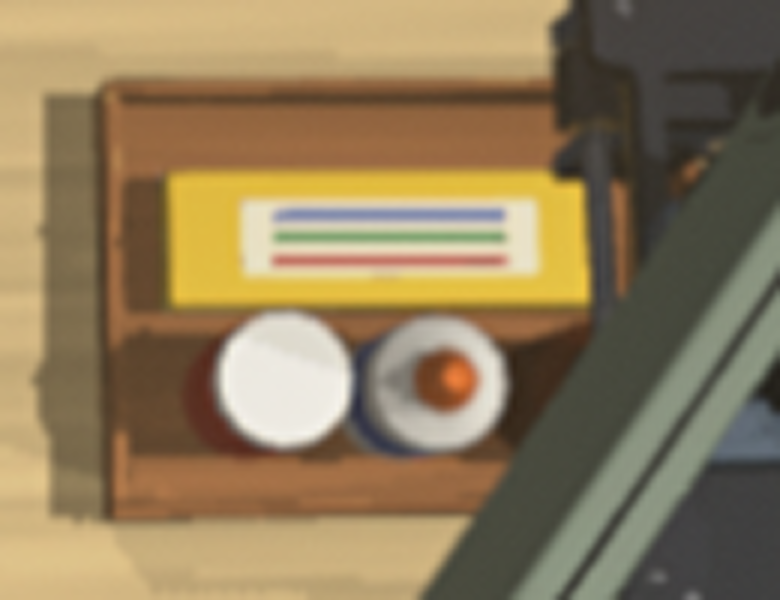

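```bash
cat > e.py <<'E'
from h import *
p=snap("top"); im=p["frame"]; hsv=cv2.cvtColor(im,cv2.COLOR_RGB2HSV)
for q,z in [((285,380),96),((447,379),112),((437,381),82)]: print("jar",onz(p,(350+q[0]/6,195+q[1]/6),z).round(1))
for q in [(168,170),(168,305),(583,171)]: print("tin",onz(p,(350+q[0]/6,195+q[1]/6),32).round(1))
g=((hsv[...,0]>55)&(hsv[...,0]<95)&(hsv[...,1]>50)).astype(np.uint8); g[:,220:]=0
g=cv2.morphologyEx(g,cv2.MORPH_CLOSE,np.ones((5,5),np.uint8))
cn=max(cv2.findContours(g,0,1)[0],key=cv2.contourArea); r=cv2.minAreaRect(cn)
print("mat",onz(p,r[0],3).round(1)); 
for b in cv2.boxPoints(r): print(b.round(1),onz(p,b,3).round(1))
save(p,"top2",(200,150,140,110),5.5)
print(readout.get_state()["ee_pos"])
E
python3 e.py
```

```text
jar [ 443.9 -272.1   96. ]
jar [ 441.4 -330.1  112. ]
jar [ 443.  -333.4   82. ]
tin [ 534.3 -240.8   32. ]
tin [ 479.9 -238.5   32. ]
tin [ 530.  -409.6   32. ]
mat [484.2 333.5   3. ]
[100. 220.] [564.5 445.6   3. ]
[187. 220.] [558.5 225.3   3. ]
[187. 282.] [405.9 225.2   3. ]
[100. 282.] [410.1 442.5   3. ]
[ 440.41562    -333.11894804  313.97974852]
```

View pics/top2.png

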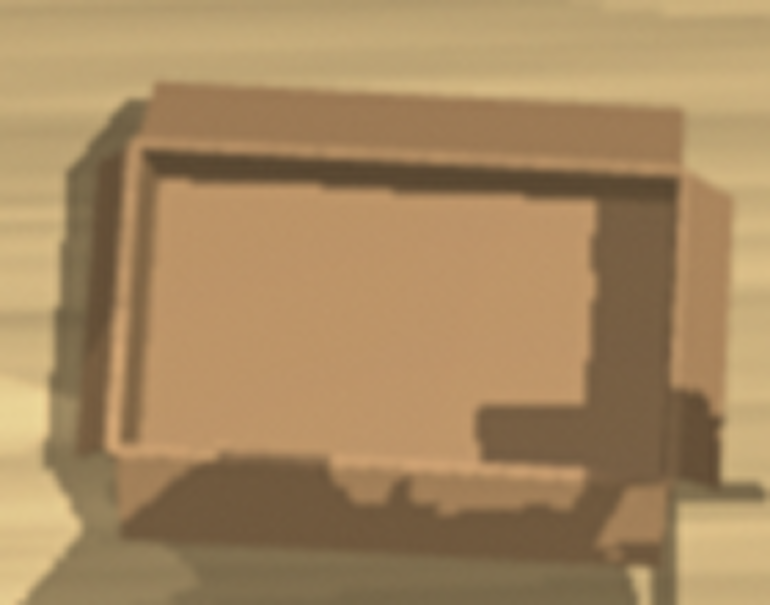

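Both views agree. Paint is near (444.5,-272), glue near (443.5,-334), varnish near (441,-395). The tray is turned about -1°. Now I grasp the paint.

>>> carry_out:
  rows:
    - {"offset": [0.61,0.04,0],"rotation": [0,0,0],"gripper": 1}
    - {"offset": [0.61,0.04,0],"rotation": [0,0,0],"gripper": 1}
    - {"offset": [0.61,0.04,1],"rotation": [0,0,0],"gripper": 1}
    - {"offset": [0.61,0.04,1],"rotation": [0,0,0],"gripper": 1}
    - {"offset": [0.61,0.04,1],"rotation": [0,0,0],"gripper": 1}

```text
time_s: 4.83
ee_pos: [442.3, -269.9, 209.5]
eef_rot: [[0.0, 1.0, -0.006], [1.0, -0.0, 0.004], [0.004, -0.006, -1.0]]
contact_force: [-0.6, 0.7, 0.5]
gripper_width: 1.003
gripper_force: 0.0
```

>>> carry_out:
  rows:
    - {"offset": [0,0,0.3],"rotation": [0,0,0],"gripper": 1}
    - {"offset": [0,0,0.6],"rotation": [0,0,0],"gripper": 1}
    - {"offset": [0,0,0.9],"rotation": [0,0,0],"gripper": 1}
    - {"offset": [0,0,0.9],"rotation": [0,0,0],"gripper": 1}

```text
time_s: 5.17
ee_pos: [441.2, -269.7, 118.9]
eef_rot: [[0.001, 1.0, -0.01], [1.0, -0.001, 0.006], [0.006, -0.01, -1.0]]
contact_force: [-0.9, 0.1, -0.4]
gripper_width: 1.003
gripper_force: 0.0
```

>>> carry_out:
  rows:
    - {"offset": [0,0,0.3],"rotation": [0,0,0],"gripper": 1}
    - {"offset": [0,0,0.6],"rotation": [0,0,0],"gripper": 1}
    - {"offset": [0,0,0.8],"rotation": [0,0,0],"gripper": 1}
    - {"offset": [0,0,0.85],"rotation": [0,0,0],"gripper": 1}
    - {"offset": [0,0,0.85],"rotation": [0,0,0],"gripper": 1}

```text
time_s: 5.58
ee_pos: [444.7, -272.0, 39.0]
eef_rot: [[0.001, 1.0, -0.001], [1.0, -0.001, 0.001], [0.001, -0.001, -1.0]]
contact_force: [-0.2, 0.4, -0.4]
gripper_width: 0.997
gripper_force: 0.0
```

>>> carry_out:
  rows:
    - {"offset": [0,0,0],"rotation": [0,0,0],"gripper": 0.3}
    - {"offset": [0,0,0],"rotation": [0,0,0],"gripper": 0.3}
    - {"offset": [0,0,0],"rotation": [0,0,0],"gripper": 0.1}
    - {"offset": [0,0,0],"rotation": [0,0,0],"gripper": 0.1}
    - {"offset": [0,0,0],"rotation": [0,0,0],"gripper": -0.2}
  newtons: 20

```text
time_s: 6.0
ee_pos: [445.1, -272.2, 39.8]
eef_rot: [[0.001, 1.0, 0.001], [1.0, -0.001, -0.001], [-0.001, 0.001, -1.0]]
contact_force: [-0.4, -0.4, 0.9]
gripper_width: 0.667
gripper_force: 0.0
```

>>> carry_out:
  rows:
    - {"offset": [0,0,0],"rotation": [0,0,0],"gripper": -0.2}
    - {"offset": [0,0,0],"rotation": [0,0,0],"gripper": -0.2}
    - {"offset": [0,0,0],"rotation": [0,0,0],"gripper": -0.2}

```text
time_s: 6.25
ee_pos: [444.7, -272.1, 39.3]
eef_rot: [[0.001, 1.0, 0.0], [1.0, -0.001, -0.0], [-0.0, 0.0, -1.0]]
contact_force: [-1.5, -0.4, 3.7]
gripper_width: 0.564
gripper_force: 20.0
```

>>> carry_out:
  rows:
    - {"offset": [0,0,-0.1],"rotation": [0,0,0],"gripper": -0.2}
    - {"offset": [0,0,-0.3],"rotation": [0,0,0],"gripper": -0.2}
    - {"offset": [0,0,-0.6],"rotation": [0,0,0],"gripper": -0.2}
    - {"offset": [0,0,-0.9],"rotation": [0,0,0],"gripper": -0.2}
    - {"offset": [0,0,-1],"rotation": [0,0,0],"gripper": -0.2}

```text
time_s: 6.67
ee_pos: [446.5, -273.1, 143.1]
eef_rot: [[0.002, 1.0, 0.006], [1.0, -0.002, -0.004], [-0.004, 0.006, -1.0]]
contact_force: [1.5, 0.2, -2.2]
gripper_width: 0.565
gripper_force: 20.0
```

>>> carry_out:
  rows:
    - {"offset": [0.15,0,-0.1],"rotation": [0,0,0],"gripper": -0.2}
    - {"offset": [0.4,0,-0.1],"rotation": [0,0,0],"gripper": -0.2}
    - {"offset": [0.7,0,-0.1],"rotation": [0,0,0],"gripper": -0.2}
    - {"offset": [1,0,-0.1],"rotation": [0,0,0],"gripper": -0.2}

```text
time_s: 7.0
ee_pos: [443.6, -170.2, 147.9]
eef_rot: [[0.003, 1.0, -0.002], [1.0, -0.003, 0.001], [0.001, -0.002, -1.0]]
contact_force: [0.5, 0.0, -2.7]
gripper_width: 0.564
gripper_force: 20.0
```

>>> carry_out:
  rows:
    - {"offset": [0.33,0,0],"rotation": [0,0,0],"gripper": -0.2}
    - {"offset": [0.66,0,0],"rotation": [0,0,0],"gripper": -0.2}
    - {"offset": [1,0,0],"rotation": [0,0,0],"gripper": -0.2}

```text
time_s: 7.25
ee_pos: [443.3, -69.8, 147.8]
eef_rot: [[0.002, 1.0, -0.003], [1.0, -0.002, 0.001], [0.001, -0.003, -1.0]]
contact_force: [0.2, 0.4, -1.8]
gripper_width: 0.56
gripper_force: 20.0
```

>>> carry_out:
  rows:
    - {"offset": [0.33,0,0],"rotation": [0,0,0],"gripper": -0.2}
    - {"offset": [0.66,0,0],"rotation": [0,0,0],"gripper": -0.2}
    - {"offset": [1,0,0],"rotation": [0,0,0],"gripper": -0.2}

```text
time_s: 7.5
ee_pos: [443.3, 30.0, 147.8]
eef_rot: [[0.002, 1.0, -0.003], [1.0, -0.002, 0.0], [0.0, -0.003, -1.0]]
contact_force: [-0.1, 0.1, -2.3]
gripper_width: 0.565
gripper_force: 20.0
```

>>> carry_out:
  rows:
    - {"offset": [0.33,0,0],"rotation": [0,0,0],"gripper": -0.2}
    - {"offset": [0.66,0,0],"rotation": [0,0,0],"gripper": -0.2}
    - {"offset": [1,0,0],"rotation": [0,0,0],"gripper": -0.2}

```text
time_s: 7.75
ee_pos: [443.3, 129.8, 147.8]
eef_rot: [[0.001, 1.0, -0.003], [1.0, -0.001, -0.001], [-0.001, -0.003, -1.0]]
contact_force: [0.5, -1.1, -2.8]
gripper_width: 0.563
gripper_force: 20.0
```

>>> carry_out:
  rows:
    - {"offset": [0.33,0,0],"rotation": [0,0,0],"gripper": -0.2}
    - {"offset": [0.66,0,0],"rotation": [0,0,0],"gripper": -0.2}
    - {"offset": [1,0,0],"rotation": [0,0,0],"gripper": -0.2}

```text
time_s: 8.0
ee_pos: [443.4, 229.5, 147.7]
eef_rot: [[0.001, 1.0, -0.003], [1.0, -0.001, -0.001], [-0.001, -0.003, -1.0]]
contact_force: [1.0, -0.0, -2.3]
gripper_width: 0.563
gripper_force: 20.0
```

>>> carry_out:
  rows:
    - {"offset": [0.33,0.1,0],"rotation": [0,0,0],"gripper": -0.2}
    - {"offset": [0.66,0.2,0],"rotation": [0,0,0],"gripper": -0.2}
    - {"offset": [1,0.2,0],"rotation": [0,0,0],"gripper": -0.2}

```text
time_s: 8.25
ee_pos: [465.4, 329.7, 147.5]
eef_rot: [[0.001, 1.0, -0.001], [1.0, -0.001, -0.001], [-0.001, -0.001, -1.0]]
contact_force: [0.7, 0.8, -2.4]
gripper_width: 0.564
gripper_force: 20.0
```

>>> carry_out:
  rows:
    - {"offset": [0.3,0.1,0],"rotation": [0,0,0],"gripper": -0.2}
    - {"offset": [0.6,0.2,0],"rotation": [0,0,0],"gripper": -0.2}
    - {"offset": [0.75,0.2,0],"rotation": [0,0,0],"gripper": -0.2}
    - {"offset": [0.75,0.2,0],"rotation": [0,0,0],"gripper": -0.2}
    - {"offset": [0.75,0.2,0],"rotation": [0,0,0],"gripper": -0.2}

```text
time_s: 8.67
ee_pos: [484.0, 402.8, 147.3]
eef_rot: [[-0.0, 1.0, -0.003], [1.0, 0.0, -0.003], [-0.003, -0.003, -1.0]]
contact_force: [-0.0, -0.6, -3.1]
gripper_width: 0.562
gripper_force: 20.0
```

```bash
cat > f.py <<'E'
from h import *
import sys
s=readout.get_state(); print(s["time_s"],s["ee_pos"].round(1),s["joint_positions"].round(2),s["gripper_width"],s["gripper_force"])
p=snap("top"); save(p,sys.argv[1],*([tuple(map(int,sys.argv[2].split(","))),float(sys.argv[3])] if len(sys.argv)>2 else []))
p=snap("wrist"); save(p,sys.argv[1]+"w"); np.savez(sys.argv[1]+"w",**{k:np.array(v) for k,v in p.items()})
E
python3 f.py m1
```

```text
8.6667 [484.  402.8 147.3] [ 0.68  0.45  1.53 -0.    1.16  0.68] 0.5620608176980733 19.999685955117457
```

View pics/m1w.png

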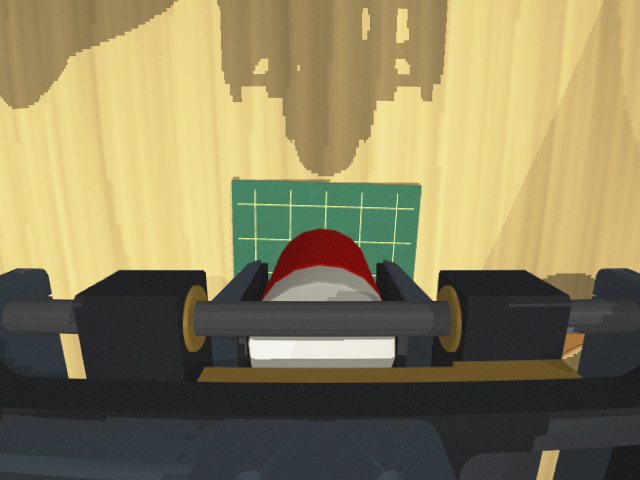

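>>> carry_out:
  rows:
    - {"offset": [0,0,0.3],"rotation": [0,0,0],"gripper": -0.2}
    - {"offset": [0,0,0.6],"rotation": [0,0,0],"gripper": -0.2}
    - {"offset": [0,0,0.9],"rotation": [0,0,0],"gripper": -0.2}
    - {"offset": [0,0,1],"rotation": [0,0,0],"gripper": -0.2}
    - {"offset": [0,0,1],"rotation": [0,0,0],"gripper": -0.2}

```text
time_s: 9.18
ee_pos: [483.6, 400.3, 46.1]
eef_rot: [[0.003, 1.0, -0.006], [1.0, -0.003, -0.005], [-0.005, -0.006, -1.0]]
contact_force: [-0.7, -0.5, -1.9]
gripper_width: 0.565
gripper_force: 20.0
```

>>> carry_out:
  rows:
    - {"offset": [0,0,0.05],"rotation": [0,0,0],"gripper": -0.2}
    - {"offset": [0,0,0.08],"rotation": [0,0,0],"gripper": -0.2}
    - {"offset": [0,0,0.1],"rotation": [0,0,0],"gripper": -0.2}
    - {"offset": [0,0,0.1],"rotation": [0,0,0],"gripper": -0.2}
    - {"offset": [0,0,0.1],"rotation": [0,0,0],"gripper": -0.2}

```text
time_s: 9.6
ee_pos: [486.0, 403.3, 39.8]
eef_rot: [[0.001, 1.0, 0.001], [1.0, -0.001, 0.001], [0.001, 0.001, -1.0]]
contact_force: [0.2, 0.9, -2.0]
gripper_width: 0.566
gripper_force: 20.0
```

>>> carry_out:
  rows:
    - {"offset": [0,0,0.02],"rotation": [0,0,0],"gripper": -0.2}
    - {"offset": [0,0,0.03],"rotation": [0,0,0],"gripper": -0.2}
    - {"offset": [0,0,0.03],"rotation": [0,0,0],"gripper": -0.2}
    - {"offset": [0,0,0.03],"rotation": [0,0,0],"gripper": -0.2}

```text
time_s: 9.93
ee_pos: [485.9, 403.2, 36.4]
eef_rot: [[0.001, 1.0, 0.001], [1.0, -0.001, 0.0], [0.001, 0.001, -1.0]]
contact_force: [-0.7, 0.7, 0.7]
gripper_width: 0.562
gripper_force: 20.0
```

>>> carry_out:
  rows:
    - {"offset": [0,0,0],"rotation": [0,0,0],"gripper": 0.4}
    - {"offset": [0,0,0],"rotation": [0,0,0],"gripper": 1}
    - {"offset": [0,0,0],"rotation": [0,0,0],"gripper": 1}
    - {"offset": [0,0,0],"rotation": [0,0,0],"gripper": 1}
    - {"offset": [0,0,-0.02],"rotation": [0,0,0],"gripper": 1}

```text
time_s: 10.35
ee_pos: [485.4, 402.7, 37.6]
eef_rot: [[0.001, 1.0, -0.001], [1.0, -0.001, -0.001], [-0.001, -0.001, -1.0]]
contact_force: [-0.4, 0.6, -0.1]
gripper_width: 0.893
gripper_force: 0.0
```

>>> carry_out:
  rows:
    - {"offset": [0,0,-0.1],"rotation": [0,0,0],"gripper": 1}
    - {"offset": [0,0,-0.3],"rotation": [0,0,0],"gripper": 1}
    - {"offset": [0,0,-0.6],"rotation": [0,0,0],"gripper": 1}
    - {"offset": [0,0,-0.9],"rotation": [0,0,0],"gripper": 1}
    - {"offset": [0,0,-1],"rotation": [0,0,0],"gripper": 1}

```text
time_s: 10.77
ee_pos: [487.7, 404.6, 143.6]
eef_rot: [[0.001, 1.0, 0.007], [1.0, -0.001, 0.005], [0.006, 0.007, -1.0]]
contact_force: [1.6, 0.5, -0.3]
gripper_width: 0.999
gripper_force: 0.0
```

>>> carry_out:
  rows:
    - {"offset": [-0.33,-0.2,-0.1],"rotation": [0,0,0],"gripper": 1}
    - {"offset": [-0.66,-0.3,-0.1],"rotation": [0,0,0],"gripper": 1}
    - {"offset": [-1,-0.41,-0.1],"rotation": [0,0,0],"gripper": 1}

```text
time_s: 11.02
ee_pos: [444.0, 302.4, 148.7]
eef_rot: [[-0.0, 1.0, 0.002], [1.0, 0.0, 0.001], [0.001, 0.002, -1.0]]
contact_force: [1.8, -0.4, -0.2]
gripper_width: 1.0
gripper_force: 0.0
```

>>> carry_out:
  rows:
    - {"offset": [-0.33,0,0],"rotation": [0,0,0],"gripper": 1}
    - {"offset": [-0.66,0,0],"rotation": [0,0,0],"gripper": 1}
    - {"offset": [-1,0,0],"rotation": [0,0,0],"gripper": 1}

```text
time_s: 11.27
ee_pos: [443.8, 201.7, 148.3]
eef_rot: [[0.001, 1.0, 0.001], [1.0, -0.001, 0.0], [0.0, 0.001, -1.0]]
contact_force: [0.9, 0.2, 0.3]
gripper_width: 0.999
gripper_force: 0.0
```

>>> carry_out:
  rows:
    - {"offset": [-0.33,0,0],"rotation": [0,0,0],"gripper": 1}
    - {"offset": [-0.66,0,0],"rotation": [0,0,0],"gripper": 1}
    - {"offset": [-1,0,0],"rotation": [0,0,0],"gripper": 1}

```text
time_s: 11.52
ee_pos: [443.8, 101.6, 148.3]
eef_rot: [[0.001, 1.0, 0.001], [1.0, -0.001, 0.0], [0.0, 0.001, -1.0]]
contact_force: [0.4, -0.2, 0.9]
gripper_width: 1.0
gripper_force: 0.0
```

>>> carry_out:
  rows:
    - {"offset": [-0.33,0,0],"rotation": [0,0,0],"gripper": 1}
    - {"offset": [-0.66,0,0],"rotation": [0,0,0],"gripper": 1}
    - {"offset": [-1,0,0],"rotation": [0,0,0],"gripper": 1}

```text
time_s: 11.77
ee_pos: [443.7, 1.6, 148.3]
eef_rot: [[0.001, 1.0, 0.001], [1.0, -0.001, -0.0], [-0.0, 0.001, -1.0]]
contact_force: [1.1, -0.4, 0.0]
gripper_width: 1.0
gripper_force: 0.0
```

>>> carry_out:
  rows:
    - {"offset": [-0.33,0,0],"rotation": [0,0,0],"gripper": 1}
    - {"offset": [-0.66,0,0],"rotation": [0,0,0],"gripper": 1}
    - {"offset": [-1,0,0],"rotation": [0,0,0],"gripper": 1}

```text
time_s: 12.02
ee_pos: [443.5, -98.5, 148.3]
eef_rot: [[0.001, 1.0, 0.001], [1.0, -0.001, -0.0], [-0.0, 0.001, -1.0]]
contact_force: [0.6, 0.6, -0.8]
gripper_width: 1.001
gripper_force: 0.0
```

>>> carry_out:
  rows:
    - {"offset": [-0.33,0,0],"rotation": [0,0,0],"gripper": 1}
    - {"offset": [-0.66,0,0],"rotation": [0,0,0],"gripper": 1}
    - {"offset": [-1,0,0],"rotation": [0,0,0],"gripper": 1}

```text
time_s: 12.27
ee_pos: [443.4, -198.5, 148.3]
eef_rot: [[0.002, 1.0, 0.0], [1.0, -0.002, -0.0], [-0.0, 0.0, -1.0]]
contact_force: [0.4, 0.7, 0.4]
gripper_width: 1.001
gripper_force: 0.0
```

>>> carry_out:
  rows:
    - {"offset": [-0.33,0,0],"rotation": [0,0,0],"gripper": 1}
    - {"offset": [-0.66,0,0],"rotation": [0,0,0],"gripper": 1}
    - {"offset": [-1,0,0],"rotation": [0,0,0],"gripper": 1}

```text
time_s: 12.52
ee_pos: [443.2, -298.5, 148.2]
eef_rot: [[0.002, 1.0, 0.0], [1.0, -0.002, -0.0], [-0.0, 0.0, -1.0]]
contact_force: [0.4, -0.2, 0.6]
gripper_width: 0.999
gripper_force: 0.0
```

>>> carry_out:
  rows:
    - {"offset": [-0.2,0,0],"rotation": [0,0,0],"gripper": 1}
    - {"offset": [-0.37,0,0],"rotation": [0,0,0],"gripper": 1}
    - {"offset": [-0.37,0,0],"rotation": [0,0,0],"gripper": 1}
    - {"offset": [-0.37,0,0],"rotation": [0,0,0],"gripper": 1}
    - {"offset": [-0.37,0,0],"rotation": [0,0,0],"gripper": 1}

```text
time_s: 12.93
ee_pos: [443.3, -332.8, 147.8]
eef_rot: [[0.001, 1.0, -0.001], [1.0, -0.001, 0.001], [0.001, -0.001, -1.0]]
contact_force: [0.9, 0.9, -0.9]
gripper_width: 0.999
gripper_force: 0.0
```

```bash
python3 f.py m2; python3 - <<'E'
from h import *
p=snap("top")
for n,z in [("paint_jar",3),("glue_bottle",6),("varnish_bottle",6)]:
    for m in viewer.mark_of(n,p): print(n,np.round(m["point"]),round(m["conf"],2),onz(p,m["point"],z).round(1))
for i in range(3):
    p=snap("side"); print(readout.get_state()["ee_pos"].round(2))
E
```

```text
12.9333 [ 443.3 -332.8  147.8] [-0.67  0.34  1.71  0.    1.09 -0.66] 0.9986074134648685 0.0
paint_jar [119. 248.] 0.97 [491.8 395.2   3. ]
glue_bottle [418. 264.] 0.75 [ 434.8 -337.7    6. ]
[ 443.71 -333.4   148.14]
[ 443.69 -333.57  148.09]
[ 443.66 -333.69  148.05]
```

Positioned over the glue. I descend and grip.

>>> carry_out:
  rows:
    - {"offset": [0,0,0.2],"rotation": [0,0,0],"gripper": 1}
    - {"offset": [0,0,0.4],"rotation": [0,0,0],"gripper": 1}
    - {"offset": [0,0,0.7],"rotation": [0,0,0],"gripper": 1}
    - {"offset": [0,0,0.9],"rotation": [0,0,0],"gripper": 1}
    - {"offset": [0,0,1],"rotation": [0,0,0],"gripper": 1}

```text
time_s: 13.8
ee_pos: [442.2, -332.8, 45.4]
eef_rot: [[0.001, 1.0, -0.004], [1.0, -0.001, 0.003], [0.003, -0.004, -1.0]]
contact_force: [-0.8, -0.2, -0.0]
gripper_width: 1.0
gripper_force: 0.0
```

>>> carry_out:
  rows:
    - {"offset": [0,0,0.09],"rotation": [0,0,0],"gripper": 1}
    - {"offset": [0,0,0.09],"rotation": [0,0,0],"gripper": 1}
    - {"offset": [0,0,0.09],"rotation": [0,0,0],"gripper": 0.3}
    - {"offset": [0,0,0.09],"rotation": [0,0,0],"gripper": 0.3}
    - {"offset": [0,0,0.09],"rotation": [0,0,0],"gripper": 0.1}

```text
time_s: 14.22
ee_pos: [444.4, -334.6, 40.2]
eef_rot: [[0.001, 1.0, 0.002], [1.0, -0.001, -0.002], [-0.002, 0.002, -1.0]]
contact_force: [0.1, -0.3, -0.1]
gripper_width: 0.813
gripper_force: 0.0
```

>>> carry_out:
  rows:
    - {"offset": [0,0,0],"rotation": [0,0,0],"gripper": 0.1}
    - {"offset": [0,0,0],"rotation": [0,0,0],"gripper": -0.2}
    - {"offset": [0,0,0],"rotation": [0,0,0],"gripper": -0.2}
    - {"offset": [0,0,0],"rotation": [0,0,0],"gripper": -0.2}
    - {"offset": [0,0,0],"rotation": [0,0,0],"gripper": -0.2}
  newtons: 20

```text
time_s: 14.63
ee_pos: [443.5, -334.1, 39.4]
eef_rot: [[0.001, 1.0, 0.0], [1.0, -0.001, -0.0], [-0.0, 0.0, -1.0]]
contact_force: [-1.0, -0.1, 2.7]
gripper_width: 0.564
gripper_force: 20.0
```

>>> carry_out:
  rows:
    - {"offset": [0,0,-0.1],"rotation": [0,0,0],"gripper": -0.2}
    - {"offset": [0,0,-0.3],"rotation": [0,0,0],"gripper": -0.2}
    - {"offset": [0,0,-0.6],"rotation": [0,0,0],"gripper": -0.2}
    - {"offset": [0,0,-0.9],"rotation": [0,0,0],"gripper": -0.2}
    - {"offset": [0,0,-1],"rotation": [0,0,0],"gripper": -0.2}

```text
time_s: 15.05
ee_pos: [445.5, -335.4, 143.4]
eef_rot: [[0.002, 1.0, 0.006], [1.0, -0.001, -0.005], [-0.005, 0.006, -1.0]]
contact_force: [0.7, -0.9, -1.9]
gripper_width: 0.571
gripper_force: 20.0
```

>>> carry_out:
  rows:
    - {"offset": [0.15,0,-0.15],"rotation": [0,0,0],"gripper": -0.2}
    - {"offset": [0.4,0,-0.2],"rotation": [0,0,0],"gripper": -0.2}
    - {"offset": [0.7,0,-0.2],"rotation": [0,0,0],"gripper": -0.2}
    - {"offset": [1,0,-0.2],"rotation": [0,0,0],"gripper": -0.2}

```text
time_s: 15.38
ee_pos: [443.4, -233.1, 158.7]
eef_rot: [[0.003, 1.0, 0.0], [1.0, -0.003, 0.0], [0.0, 0.0, -1.0]]
contact_force: [0.7, 0.5, -1.5]
gripper_width: 0.571
gripper_force: 20.0
```

>>> carry_out:
  rows:
    - {"offset": [0.33,0,0],"rotation": [0,0,0],"gripper": -0.2}
    - {"offset": [0.66,0,0],"rotation": [0,0,0],"gripper": -0.2}
    - {"offset": [1,0,0],"rotation": [0,0,0],"gripper": -0.2}

```text
time_s: 15.63
ee_pos: [443.1, -132.5, 158.3]
eef_rot: [[0.002, 1.0, -0.001], [1.0, -0.002, 0.0], [0.0, -0.001, -1.0]]
contact_force: [0.8, 0.3, -1.7]
gripper_width: 0.569
gripper_force: 20.0
```

>>> carry_out:
  rows:
    - {"offset": [0.33,0,0],"rotation": [0,0,0],"gripper": -0.2}
    - {"offset": [0.66,0,0],"rotation": [0,0,0],"gripper": -0.2}
    - {"offset": [1,0,0],"rotation": [0,0,0],"gripper": -0.2}

```text
time_s: 15.88
ee_pos: [443.2, -32.5, 158.4]
eef_rot: [[0.002, 1.0, -0.001], [1.0, -0.002, 0.0], [0.0, -0.001, -1.0]]
contact_force: [1.0, -0.1, -2.4]
gripper_width: 0.568
gripper_force: 20.0
```

>>> carry_out:
  rows:
    - {"offset": [0.33,0,0],"rotation": [0,0,0],"gripper": -0.2}
    - {"offset": [0.66,0,0],"rotation": [0,0,0],"gripper": -0.2}
    - {"offset": [1,0,0],"rotation": [0,0,0],"gripper": -0.2}

```text
time_s: 16.13
ee_pos: [443.3, 67.5, 158.4]
eef_rot: [[0.002, 1.0, -0.001], [1.0, -0.002, -0.0], [-0.0, -0.001, -1.0]]
contact_force: [0.8, -0.2, -2.5]
gripper_width: 0.567
gripper_force: 20.0
```

>>> carry_out:
  rows:
    - {"offset": [0.33,0,0],"rotation": [0,0,0],"gripper": -0.2}
    - {"offset": [0.66,0,0],"rotation": [0,0,0],"gripper": -0.2}
    - {"offset": [1,0,0],"rotation": [0,0,0],"gripper": -0.2}

```text
time_s: 16.38
ee_pos: [443.5, 167.5, 158.3]
eef_rot: [[0.001, 1.0, -0.001], [1.0, -0.001, -0.001], [-0.001, -0.001, -1.0]]
contact_force: [0.4, -0.2, -2.1]
gripper_width: 0.572
gripper_force: 20.0
```

>>> carry_out:
  rows:
    - {"offset": [0.33,0.1,0],"rotation": [0,0,0],"gripper": -0.2}
    - {"offset": [0.66,0.2,0],"rotation": [0,0,0],"gripper": -0.2}
    - {"offset": [1,0.2,0],"rotation": [0,0,0],"gripper": -0.2}

```text
time_s: 16.63
ee_pos: [465.4, 267.8, 158.3]
eef_rot: [[0.002, 1.0, 0.001], [1.0, -0.002, -0.0], [-0.0, 0.001, -1.0]]
contact_force: [0.9, 0.2, -2.2]
gripper_width: 0.57
gripper_force: 20.0
```

>>> carry_out:
  rows:
    - {"offset": [0.3,0.1,0],"rotation": [0,0,0],"gripper": -0.2}
    - {"offset": [0.5,0.2,0.1],"rotation": [0,0,0],"gripper": -0.2}
    - {"offset": [0.67,0.21,0.1],"rotation": [0,0,0],"gripper": -0.2}
    - {"offset": [0.67,0.21,0.1],"rotation": [0,0,0],"gripper": -0.2}
    - {"offset": [0.67,0.21,0.1],"rotation": [0,0,0],"gripper": -0.2}

```text
time_s: 17.05
ee_pos: [484.7, 332.8, 148.1]
eef_rot: [[0.0, 1.0, -0.002], [1.0, -0.0, -0.002], [-0.002, -0.002, -1.0]]
contact_force: [0.0, 0.7, -2.1]
gripper_width: 0.57
gripper_force: 20.0
```

>>> carry_out:
  rows:
    - {"offset": [0,0,0.3],"rotation": [0,0,0],"gripper": -0.2}
    - {"offset": [0,0,0.6],"rotation": [0,0,0],"gripper": -0.2}
    - {"offset": [0,0,0.85],"rotation": [0,0,0],"gripper": -0.2}
    - {"offset": [0,0,1],"rotation": [0,0,0],"gripper": -0.2}
    - {"offset": [0,0,1],"rotation": [0,0,0],"gripper": -0.2}

```text
time_s: 17.47
ee_pos: [482.7, 329.8, 45.8]
eef_rot: [[0.003, 1.0, -0.007], [1.0, -0.003, -0.005], [-0.005, -0.007, -1.0]]
contact_force: [-1.0, 0.4, -2.6]
gripper_width: 0.573
gripper_force: 20.0
```

>>> carry_out:
  rows:
    - {"offset": [0,0,0.05],"rotation": [0,0,0],"gripper": -0.2}
    - {"offset": [0,0,0.09],"rotation": [0,0,0],"gripper": -0.2}
    - {"offset": [0,0,0.11],"rotation": [0,0,0],"gripper": -0.2}
    - {"offset": [0,0,0.12],"rotation": [0,0,0],"gripper": -0.2}
    - {"offset": [0,0,0.12],"rotation": [0,0,0],"gripper": -0.2}

```text
time_s: 17.88
ee_pos: [485.8, 333.0, 37.5]
eef_rot: [[0.001, 1.0, 0.001], [1.0, -0.001, 0.0], [0.0, 0.001, -1.0]]
contact_force: [-0.1, -0.4, -1.1]
gripper_width: 0.572
gripper_force: 20.0
```

>>> carry_out:
  rows:
    - {"offset": [0,0,0.01],"rotation": [0,0,0],"gripper": -0.2}
    - {"offset": [0,0,0.012],"rotation": [0,0,0],"gripper": -0.2}
    - {"offset": [0,0,0.012],"rotation": [0,0,0],"gripper": -0.2}

```text
time_s: 18.13
ee_pos: [485.9, 333.2, 36.4]
eef_rot: [[0.001, 1.0, 0.001], [1.0, -0.001, 0.001], [0.001, 0.001, -1.0]]
contact_force: [0.3, -0.7, 1.6]
gripper_width: 0.568
gripper_force: 20.0
```

>>> carry_out:
  rows:
    - {"offset": [0,0,0],"rotation": [0,0,0],"gripper": 0.4}
    - {"offset": [0,0,0],"rotation": [0,0,0],"gripper": 1}
    - {"offset": [0,0,0],"rotation": [0,0,0],"gripper": 1}
    - {"offset": [0,0,0],"rotation": [0,0,0],"gripper": 1}
    - {"offset": [0,0,-0.02],"rotation": [0,0,0],"gripper": 1}

```text
time_s: 18.55
ee_pos: [485.3, 332.8, 37.4]
eef_rot: [[0.001, 1.0, -0.001], [1.0, -0.001, -0.001], [-0.001, -0.001, -1.0]]
contact_force: [0.5, 0.1, -0.6]
gripper_width: 0.903
gripper_force: 0.0
```

>>> carry_out:
  rows:
    - {"offset": [0,0,-0.1],"rotation": [0,0,0],"gripper": 1}
    - {"offset": [0,0,-0.3],"rotation": [0,0,0],"gripper": 1}
    - {"offset": [0,0,-0.6],"rotation": [0,0,0],"gripper": 1}
    - {"offset": [0,0,-0.9],"rotation": [0,0,0],"gripper": 1}
    - {"offset": [0,0,-1],"rotation": [0,0,0],"gripper": 1}

```text
time_s: 18.97
ee_pos: [487.7, 334.4, 143.1]
eef_rot: [[0.001, 1.0, 0.007], [1.0, -0.001, 0.005], [0.005, 0.007, -1.0]]
contact_force: [0.6, -0.5, 0.6]
gripper_width: 1.0
gripper_force: 0.0
```

>>> carry_out:
  rows:
    - {"offset": [-0.33,-0.2,-0.1],"rotation": [0,0,0],"gripper": 1}
    - {"offset": [-0.66,-0.3,-0.1],"rotation": [0,0,0],"gripper": 1}
    - {"offset": [-1,-0.43,-0.1],"rotation": [0,0,0],"gripper": 1}

```text
time_s: 19.22
ee_pos: [442.2, 232.5, 148.5]
eef_rot: [[-0.0, 1.0, 0.002], [1.0, 0.0, 0.001], [0.001, 0.002, -1.0]]
contact_force: [1.0, -0.6, 0.0]
gripper_width: 0.997
gripper_force: 0.0
```

>>> carry_out:
  rows:
    - {"offset": [-0.33,0,0],"rotation": [0,0,0],"gripper": 1}
    - {"offset": [-0.66,0,0],"rotation": [0,0,0],"gripper": 1}
    - {"offset": [-1,0,0],"rotation": [0,0,0],"gripper": 1}

```text
time_s: 19.47
ee_pos: [441.7, 131.7, 148.1]
eef_rot: [[0.001, 1.0, 0.001], [1.0, -0.001, 0.0], [0.0, 0.001, -1.0]]
contact_force: [0.7, -0.4, 0.7]
gripper_width: 1.001
gripper_force: 0.0
```

>>> carry_out:
  rows:
    - {"offset": [-0.33,0,0],"rotation": [0,0,0],"gripper": 1}
    - {"offset": [-0.66,0,0],"rotation": [0,0,0],"gripper": 1}
    - {"offset": [-1,0,0],"rotation": [0,0,0],"gripper": 1}

```text
time_s: 19.72
ee_pos: [441.7, 31.6, 148.0]
eef_rot: [[0.001, 1.0, 0.001], [1.0, -0.001, -0.0], [-0.0, 0.001, -1.0]]
contact_force: [0.7, -0.5, -0.4]
gripper_width: 1.0
gripper_force: 0.0
```

>>> carry_out:
  rows:
    - {"offset": [-0.33,0,0],"rotation": [0,0,0],"gripper": 1}
    - {"offset": [-0.66,0,0],"rotation": [0,0,0],"gripper": 1}
    - {"offset": [-1,0,0],"rotation": [0,0,0],"gripper": 1}

```text
time_s: 19.97
ee_pos: [441.6, -68.5, 148.1]
eef_rot: [[0.001, 1.0, 0.001], [1.0, -0.001, -0.0], [-0.0, 0.001, -1.0]]
contact_force: [0.7, 0.6, -0.6]
gripper_width: 0.997
gripper_force: 0.0
```

>>> carry_out:
  rows:
    - {"offset": [-0.33,0,0],"rotation": [0,0,0],"gripper": 1}
    - {"offset": [-0.66,0,0],"rotation": [0,0,0],"gripper": 1}
    - {"offset": [-1,0,0],"rotation": [0,0,0],"gripper": 1}

```text
time_s: 20.22
ee_pos: [441.4, -168.5, 148.0]
eef_rot: [[0.002, 1.0, 0.0], [1.0, -0.002, -0.0], [-0.0, 0.0, -1.0]]
contact_force: [1.2, -0.4, -0.5]
gripper_width: 1.003
gripper_force: 0.0
```

>>> carry_out:
  rows:
    - {"offset": [-0.33,0,0],"rotation": [0,0,0],"gripper": 1}
    - {"offset": [-0.66,0,0],"rotation": [0,0,0],"gripper": 1}
    - {"offset": [-1,0,0],"rotation": [0,0,0],"gripper": 1}

```text
time_s: 20.47
ee_pos: [441.2, -268.5, 148.0]
eef_rot: [[0.002, 1.0, 0.0], [1.0, -0.002, 0.0], [0.0, 0.0, -1.0]]
contact_force: [0.1, 0.4, 0.5]
gripper_width: 1.001
gripper_force: 0.0
```

>>> carry_out:
  rows:
    - {"offset": [-0.33,0,0],"rotation": [0,0,0],"gripper": 1}
    - {"offset": [-0.66,0,0],"rotation": [0,0,0],"gripper": 1}
    - {"offset": [-1,0,0],"rotation": [0,0,0],"gripper": 1}

```text
time_s: 20.72
ee_pos: [441.1, -368.5, 147.9]
eef_rot: [[0.002, 1.0, 0.0], [1.0, -0.002, 0.0], [0.0, 0.0, -1.0]]
contact_force: [0.9, -0.6, 0.5]
gripper_width: 1.001
gripper_force: 0.0
```

>>> carry_out:
  rows:
    - {"offset": [-0.2,0,0],"rotation": [0,0,0],"gripper": 1}
    - {"offset": [-0.28,0,0],"rotation": [0,0,0],"gripper": 1}
    - {"offset": [-0.28,0,0],"rotation": [0,0,0],"gripper": 1}
    - {"offset": [-0.28,0,0],"rotation": [0,0,0],"gripper": 1}
    - {"offset": [-0.28,0,0],"rotation": [0,0,0],"gripper": 1}

```text
time_s: 21.13
ee_pos: [441.4, -393.4, 147.7]
eef_rot: [[0.0, 1.0, -0.0], [1.0, -0.0, 0.001], [0.001, -0.0, -1.0]]
contact_force: [0.6, 0.4, -0.3]
gripper_width: 1.002
gripper_force: 0.0
```

```bash
python3 f.py m3; python3 -c "
from h import *
snap('top');print(readout.get_state()['ee_pos'])"
```

```text
21.1333 [ 441.4 -393.4  147.7] [-0.75  0.39  1.63  0.    1.12 -0.75] 1.0022771211306882 0.0
[ 441.65867768 -393.66109327  148.03958128]
```

View pics/m3.png

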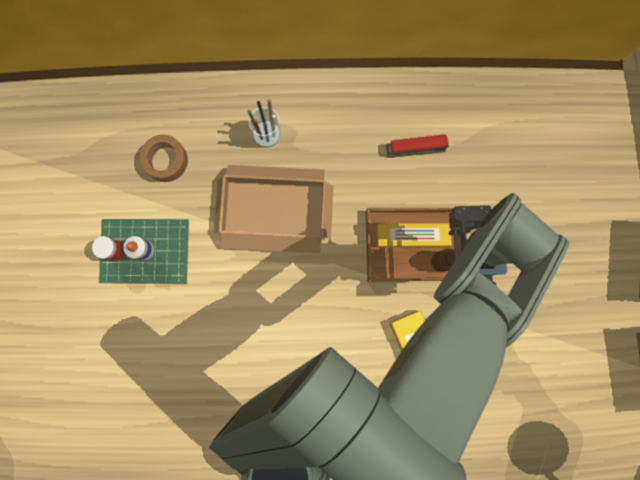

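Paint at (104,248) and glue at (137,248) stand upright on the mat, and the varnish and tin are still in the tray. I grasp the varnish.

>>> carry_out:
  rows:
    - {"offset": [-0.01,0,0.2],"rotation": [0,0,0],"gripper": 1}
    - {"offset": [-0.01,0,0.4],"rotation": [0,0,0],"gripper": 1}
    - {"offset": [-0.01,0,0.7],"rotation": [0,0,0],"gripper": 1}
    - {"offset": [-0.01,0,0.9],"rotation": [0,0,0],"gripper": 1}
    - {"offset": [-0.01,0,1],"rotation": [0,0,0],"gripper": 1}

```text
time_s: 21.7
ee_pos: [440.4, -393.9, 45.3]
eef_rot: [[0.0, 1.0, -0.003], [1.0, -0.0, 0.003], [0.003, -0.003, -1.0]]
contact_force: [-0.2, 0.7, 0.2]
gripper_width: 0.999
gripper_force: 0.0
```

>>> carry_out:
  rows:
    - {"offset": [0,0,0.09],"rotation": [0,0,0],"gripper": 1}
    - {"offset": [0,0,0.09],"rotation": [0,0,0],"gripper": 1}
    - {"offset": [0,0,0.09],"rotation": [0,0,0],"gripper": 0.3}
    - {"offset": [0,0,0.09],"rotation": [0,0,0],"gripper": 0.3}
    - {"offset": [0,0,0.09],"rotation": [0,0,0],"gripper": 0.1}

```text
time_s: 22.12
ee_pos: [442.2, -396.6, 40.1]
eef_rot: [[0.001, 1.0, 0.002], [1.0, -0.001, -0.002], [-0.002, 0.002, -1.0]]
contact_force: [-0.5, -0.0, -0.1]
gripper_width: 0.819
gripper_force: 0.0
```

>>> carry_out:
  rows:
    - {"offset": [0,0,0],"rotation": [0,0,0],"gripper": 0.1}
    - {"offset": [0,0,0],"rotation": [0,0,0],"gripper": -0.2}
    - {"offset": [0,0,0],"rotation": [0,0,0],"gripper": -0.2}
    - {"offset": [0,0,0],"rotation": [0,0,0],"gripper": -0.2}
    - {"offset": [0,0,0],"rotation": [0,0,0],"gripper": -0.2}
  newtons: 20

```text
time_s: 22.53
ee_pos: [441.2, -396.1, 39.2]
eef_rot: [[0.001, 1.0, -0.0], [1.0, -0.001, -0.0], [-0.0, -0.0, -1.0]]
contact_force: [-1.4, -0.4, 2.5]
gripper_width: 0.564
gripper_force: 20.0
```

>>> carry_out:
  rows:
    - {"offset": [0,0,-0.1],"rotation": [0,0,0],"gripper": -0.2}
    - {"offset": [0,0,-0.3],"rotation": [0,0,0],"gripper": -0.2}
    - {"offset": [0,0,-0.6],"rotation": [0,0,0],"gripper": -0.2}
    - {"offset": [0,0,-0.9],"rotation": [0,0,0],"gripper": -0.2}
    - {"offset": [0,0,-1],"rotation": [0,0,0],"gripper": -0.2}

```text
time_s: 22.95
ee_pos: [443.4, -397.5, 143.3]
eef_rot: [[0.002, 1.0, 0.006], [1.0, -0.002, -0.005], [-0.005, 0.006, -1.0]]
contact_force: [0.1, -1.2, -1.5]
gripper_width: 0.559
gripper_force: 20.0
```

>>> carry_out:
  rows:
    - {"offset": [0.15,0,-0.15],"rotation": [0,0,0],"gripper": -0.2}
    - {"offset": [0.4,0,-0.2],"rotation": [0,0,0],"gripper": -0.2}
    - {"offset": [0.7,0,-0.2],"rotation": [0,0,0],"gripper": -0.2}
    - {"offset": [1,0,-0.2],"rotation": [0,0,0],"gripper": -0.2}

```text
time_s: 23.28
ee_pos: [441.4, -295.0, 158.4]
eef_rot: [[0.003, 1.0, 0.0], [1.0, -0.003, 0.0], [0.0, 0.0, -1.0]]
contact_force: [0.6, -0.3, -2.7]
gripper_width: 0.563
gripper_force: 20.0
```

>>> carry_out:
  rows:
    - {"offset": [0.33,0,0],"rotation": [0,0,0],"gripper": -0.2}
    - {"offset": [0.66,0,0],"rotation": [0,0,0],"gripper": -0.2}
    - {"offset": [1,0,0],"rotation": [0,0,0],"gripper": -0.2}

```text
time_s: 23.53
ee_pos: [441.1, -194.3, 158.0]
eef_rot: [[0.002, 1.0, -0.001], [1.0, -0.002, 0.001], [0.001, -0.001, -1.0]]
contact_force: [0.6, -0.0, -3.4]
gripper_width: 0.561
gripper_force: 20.0
```

>>> carry_out:
  rows:
    - {"offset": [0.33,0,0],"rotation": [0,0,0],"gripper": -0.2}
    - {"offset": [0.66,0,0],"rotation": [0,0,0],"gripper": -0.2}
    - {"offset": [1,0,0],"rotation": [0,0,0],"gripper": -0.2}

```text
time_s: 23.78
ee_pos: [441.2, -94.3, 158.1]
eef_rot: [[0.002, 1.0, -0.001], [1.0, -0.002, 0.0], [0.0, -0.001, -1.0]]
contact_force: [1.6, 0.4, -2.9]
gripper_width: 0.56
gripper_force: 20.0
```

>>> carry_out:
  rows:
    - {"offset": [0.33,0,0],"rotation": [0,0,0],"gripper": -0.2}
    - {"offset": [0.66,0,0],"rotation": [0,0,0],"gripper": -0.2}
    - {"offset": [1,0,0],"rotation": [0,0,0],"gripper": -0.2}

```text
time_s: 24.03
ee_pos: [441.3, 5.6, 158.2]
eef_rot: [[0.002, 1.0, -0.001], [1.0, -0.002, 0.0], [0.0, -0.001, -1.0]]
contact_force: [0.7, -0.4, -2.1]
gripper_width: 0.559
gripper_force: 20.0
```

>>> carry_out:
  rows:
    - {"offset": [0.33,0,0],"rotation": [0,0,0],"gripper": -0.2}
    - {"offset": [0.66,0,0],"rotation": [0,0,0],"gripper": -0.2}
    - {"offset": [1,0,0],"rotation": [0,0,0],"gripper": -0.2}

```text
time_s: 24.28
ee_pos: [441.4, 105.6, 158.2]
eef_rot: [[0.002, 1.0, -0.001], [1.0, -0.002, -0.0], [-0.0, -0.001, -1.0]]
contact_force: [0.4, -0.2, -1.8]
gripper_width: 0.558
gripper_force: 20.0
```

>>> carry_out:
  rows:
    - {"offset": [0.33,0.1,0],"rotation": [0,0,0],"gripper": -0.2}
    - {"offset": [0.66,0.2,0],"rotation": [0,0,0],"gripper": -0.2}
    - {"offset": [1,0.2,0],"rotation": [0,0,0],"gripper": -0.2}

```text
time_s: 24.53
ee_pos: [463.5, 205.9, 158.2]
eef_rot: [[0.002, 1.0, 0.001], [1.0, -0.002, 0.0], [0.0, 0.001, -1.0]]
contact_force: [0.8, 0.3, -2.3]
gripper_width: 0.561
gripper_force: 20.0
```

>>> carry_out:
  rows:
    - {"offset": [0.3,0.1,0],"rotation": [0,0,0],"gripper": -0.2}
    - {"offset": [0.5,0.2,0.1],"rotation": [0,0,0],"gripper": -0.2}
    - {"offset": [0.59,0.23,0.1],"rotation": [0,0,0],"gripper": -0.2}
    - {"offset": [0.59,0.23,0.1],"rotation": [0,0,0],"gripper": -0.2}
    - {"offset": [0.59,0.23,0.1],"rotation": [0,0,0],"gripper": -0.2}

```text
time_s: 24.95
ee_pos: [484.7, 262.3, 148.0]
eef_rot: [[0.001, 1.0, -0.002], [1.0, -0.001, -0.002], [-0.002, -0.002, -1.0]]
contact_force: [-0.3, -0.0, -2.7]
gripper_width: 0.559
gripper_force: 20.0
```

>>> carry_out:
  rows:
    - {"offset": [0,0,0.3],"rotation": [0,0,0],"gripper": -0.2}
    - {"offset": [0,0,0.6],"rotation": [0,0,0],"gripper": -0.2}
    - {"offset": [0,0,0.85],"rotation": [0,0,0],"gripper": -0.2}
    - {"offset": [0,0,1],"rotation": [0,0,0],"gripper": -0.2}
    - {"offset": [0,0,1],"rotation": [0,0,0],"gripper": -0.2}

```text
time_s: 25.37
ee_pos: [482.5, 259.9, 45.9]
eef_rot: [[0.003, 1.0, -0.007], [1.0, -0.003, -0.004], [-0.004, -0.007, -1.0]]
contact_force: [-1.2, -1.4, -3.0]
gripper_width: 0.559
gripper_force: 20.0
```

>>> carry_out:
  rows:
    - {"offset": [0,0,0.05],"rotation": [0,0,0],"gripper": -0.2}
    - {"offset": [0,0,0.09],"rotation": [0,0,0],"gripper": -0.2}
    - {"offset": [0,0,0.11],"rotation": [0,0,0],"gripper": -0.2}
    - {"offset": [0,0,0.12],"rotation": [0,0,0],"gripper": -0.2}
    - {"offset": [0,0,0.12],"rotation": [0,0,0],"gripper": -0.2}

```text
time_s: 25.78
ee_pos: [485.7, 263.0, 37.3]
eef_rot: [[0.002, 1.0, 0.001], [1.0, -0.002, 0.0], [0.0, 0.001, -1.0]]
contact_force: [-0.7, -0.3, -2.9]
gripper_width: 0.563
gripper_force: 20.0
```

>>> carry_out:
  rows:
    - {"offset": [0,0,0.01],"rotation": [0,0,0],"gripper": -0.2}
    - {"offset": [0,0,0.012],"rotation": [0,0,0],"gripper": -0.2}
    - {"offset": [0,0,0.012],"rotation": [0,0,0],"gripper": -0.2}

```text
time_s: 26.03
ee_pos: [485.8, 263.2, 36.1]
eef_rot: [[0.001, 1.0, 0.001], [1.0, -0.001, 0.0], [0.0, 0.001, -1.0]]
contact_force: [0.2, -0.1, 0.9]
gripper_width: 0.56
gripper_force: 20.0
```

>>> carry_out:
  rows:
    - {"offset": [0,0,0],"rotation": [0,0,0],"gripper": 0.4}
    - {"offset": [0,0,0],"rotation": [0,0,0],"gripper": 1}
    - {"offset": [0,0,0],"rotation": [0,0,0],"gripper": 1}
    - {"offset": [0,0,0],"rotation": [0,0,0],"gripper": 1}
    - {"offset": [0,0,-0.02],"rotation": [0,0,0],"gripper": 1}

```text
time_s: 26.45
ee_pos: [485.2, 262.9, 37.3]
eef_rot: [[0.001, 1.0, -0.001], [1.0, -0.001, -0.0], [-0.0, -0.001, -1.0]]
contact_force: [0.6, 0.5, -0.4]
gripper_width: 0.897
gripper_force: 0.0
```

>>> carry_out:
  rows:
    - {"offset": [0,0,-0.1],"rotation": [0,0,0],"gripper": 1}
    - {"offset": [0,0,-0.3],"rotation": [0,0,0],"gripper": 1}
    - {"offset": [0,0,-0.6],"rotation": [0,0,0],"gripper": 1}
    - {"offset": [0,0,-0.9],"rotation": [0,0,0],"gripper": 1}
    - {"offset": [0,0,-1],"rotation": [0,0,0],"gripper": 1}

```text
time_s: 26.87
ee_pos: [487.7, 264.2, 142.6]
eef_rot: [[0.001, 1.0, 0.008], [1.0, -0.002, 0.004], [0.004, 0.008, -1.0]]
contact_force: [1.7, 0.1, 0.7]
gripper_width: 0.998
gripper_force: 0.0
```

>>> carry_out:
  rows:
    - {"offset": [-0.3,0.1,-0.2],"rotation": [0,0,0],"gripper": 1}
    - {"offset": [-0.5,0.3,-0.5],"rotation": [0,0,0],"gripper": 1}
    - {"offset": [-0.7,0.5,-0.7],"rotation": [0,0,0],"gripper": 1}
    - {"offset": [-0.9,0.7,-0.9],"rotation": [0,0,0],"gripper": 1}
    - {"offset": [-1,0.75,-1],"rotation": [0,0,0],"gripper": 1}

```text
time_s: 27.28
ee_pos: [563.5, 160.9, 240.2]
eef_rot: [[0.003, 1.0, 0.006], [1.0, -0.004, 0.0], [0.0, 0.006, -1.0]]
contact_force: [0.5, -0.0, 0.1]
gripper_width: 0.998
gripper_force: 0.0
```

>>> carry_out:
  rows:
    - {"offset": [-0.3,0,-0.2],"rotation": [0,0,0],"gripper": 1}
    - {"offset": [-0.6,0,-0.4],"rotation": [0,0,0],"gripper": 1}
    - {"offset": [-0.9,0,-0.6],"rotation": [0,0,0],"gripper": 1}
    - {"offset": [-1,0,-0.78],"rotation": [0,0,0],"gripper": 1}

```text
time_s: 27.62
ee_pos: [559.2, 59.8, 316.2]
eef_rot: [[0.004, 1.0, -0.001], [1.0, -0.004, -0.002], [-0.002, -0.001, -1.0]]
contact_force: [0.9, 0.0, 0.2]
gripper_width: 1.002
gripper_force: 0.0
```

>>> carry_out:
  rows:
    - {"offset": [-0.3,0,0],"rotation": [0,0,0],"gripper": 1}
    - {"offset": [-0.6,0,0],"rotation": [0,0,0],"gripper": 1}
    - {"offset": [-0.93,0,0],"rotation": [0,0,0],"gripper": 1}
    - {"offset": [-0.93,0,0],"rotation": [0,0,0],"gripper": 1}
    - {"offset": [-0.93,0,0],"rotation": [0,0,0],"gripper": 1}

```text
time_s: 28.03
ee_pos: [559.3, -30.9, 314.9]
eef_rot: [[0.004, 1.0, -0.002], [1.0, -0.004, 0.001], [0.001, -0.002, -1.0]]
contact_force: [-0.0, 0.8, 0.3]
gripper_width: 0.999
gripper_force: 0.0
```

```bash
python3 f.py m4
```

```text
28.0333 [559.3 -30.9 314.9] [-0.08  0.25  1.41  0.    1.48 -0.07] 0.9991682442278934 0.0
```

View pics/m4w.png

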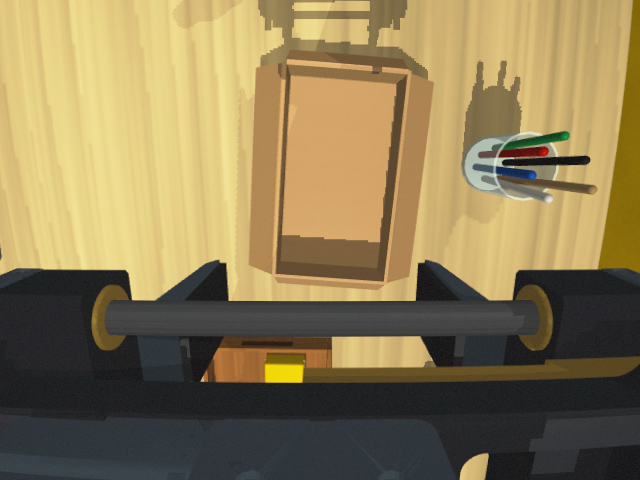

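Carton rim outer corners are near (280,59), (411,71), (386,286), (273,275). The tray tin lies beyond it.

```bash
python3 - <<'E'
from h import *
d=dict(np.load("m4w.npz"))
Q=np.array([onz(d,q,60)[:2] for q in [(280,59),(411,71),(386,286),(273,275)]]); print(Q.round(1),Q.mean(0).round(1))
a=(Q[0]+Q[1]-Q[2]-Q[3])/2; print("yaw y axis",np.degrees(np.arctan2(-a[0],a[1])),np.hypot(*a)); b=(Q[1]+Q[2]-Q[0]-Q[3])/2; print(np.degrees(np.arctan2(b[1],b[0])),np.hypot(*b))
# floor inner corners top z=4
for q in [(287,70),(402,82),(283,270),(378,275)]: print(onz(d,q,60).round(1))
p=snap("top"); C=lambda u,v:(200+u/5.5,150+v/5.5)
Q=np.array([onz(p,C(*q),60)[:2] for q in [(145,150),(680,175),(668,470),(120,450)]]); print("top inner",Q.round(1),Q.mean(0).round(1))
E
```

```text
[[ 515.8  136.8]
 [ 655.7  124.9]
 [ 637.1 -117.3]
 [ 501.5 -103.2]] [577.5  10.3]
yaw y axis -3.9038337510264114 241.64297363286275
-5.390502924836226 138.38588181838435
[523.1 125.6  60. ]
[646.4 113.5  60. ]
[513.6 -97.   60. ]
[ 627.  -103.4   60. ]
top inner [[ 649.5  118.9]
 [ 632.6 -111.6]
 [ 504.8 -102.7]
 [ 519.1  130.2]] [576.5   8.7]
```

>>> carry_out:
  rows:
    - {"offset": [-0.3,-0.1,0],"rotation": [0,0,0.004],"gripper": 0.65}
    - {"offset": [-0.6,-0.3,0],"rotation": [0,0,0.004],"gripper": 0.65}
    - {"offset": [-0.9,-0.5,0],"rotation": [0,0,0.004],"gripper": 0.65}
    - {"offset": [-1,-0.52,0],"rotation": [0,0,0.004],"gripper": 0.65}

```text
time_s: 28.52
ee_pos: [505.3, -131.4, 315.8]
eef_rot: [[0.014, 1.0, -0.002], [1.0, -0.014, -0.001], [-0.002, -0.002, -1.0]]
contact_force: [-0.1, 1.0, 0.2]
gripper_width: 0.825
gripper_force: 0.0
```

>>> carry_out:
  rows:
    - {"offset": [-0.3,0,0],"rotation": [0,0,0],"gripper": 0.65}
    - {"offset": [-0.6,0,0],"rotation": [0,0,0],"gripper": 0.65}
    - {"offset": [-0.9,0,0],"rotation": [0,0,0],"gripper": 0.65}
    - {"offset": [-1,0,0],"rotation": [0,0,0],"gripper": 0.65}

```text
time_s: 28.85
ee_pos: [507.0, -232.1, 315.2]
eef_rot: [[0.015, 1.0, -0.0], [1.0, -0.015, -0.001], [-0.001, 0.0, -1.0]]
contact_force: [-0.2, -0.1, 0.2]
gripper_width: 0.825
gripper_force: 0.0
```

>>> carry_out:
  rows:
    - {"offset": [-0.3,0,0.2],"rotation": [0,0,0],"gripper": 0.65}
    - {"offset": [-0.6,0,0.4],"rotation": [0,0,0],"gripper": 0.65}
    - {"offset": [-0.9,0,0.7],"rotation": [0,0,0],"gripper": 0.65}
    - {"offset": [-0.98,0,1],"rotation": [0,0,0],"gripper": 0.65}
    - {"offset": [-0.98,0,1],"rotation": [0,0,0],"gripper": 0.65}

```text
time_s: 29.27
ee_pos: [502.8, -326.7, 208.8]
eef_rot: [[0.015, 1.0, -0.01], [1.0, -0.015, 0.007], [0.007, -0.01, -1.0]]
contact_force: [-0.7, -0.3, -1.1]
gripper_width: 0.824
gripper_force: 0.0
```

```bash
python3 - <<'E'
from h import *
for i in range(4):
    p=snap("wrist")
s=readout.get_state(); print(s["ee_pos"],s["gripper_width"],np.degrees(np.arctan2(s["eef_rot"][1,0],s["eef_rot"][0,0])))
save(p,"m5w"); im=p["frame"]; hsv=cv2.cvtColor(im,cv2.COLOR_RGB2HSV)
# predicted tin top corners overlay
c=np.array([505.7,-329]); a=np.radians(-1.05); R=np.array([[np.cos(a),-np.sin(a)],[np.sin(a),np.cos(a)]])
X=[list(c+R@np.array(o))+[32] for o in [(-27.5,-90),(27.5,-90),(27.5,90),(-27.5,90)]]
q=proj(p,X); img=im[:,:,::-1].copy(); cv2.polylines(img,[q.round().astype(int)],True,(255,0,255),1); cv2.imwrite("pics/m5o.png",img)
E
```

```text
[ 506.63333256 -327.01962535  217.83404123] 0.8208186726366075 89.29369935639103
```

View pics/m5o.png

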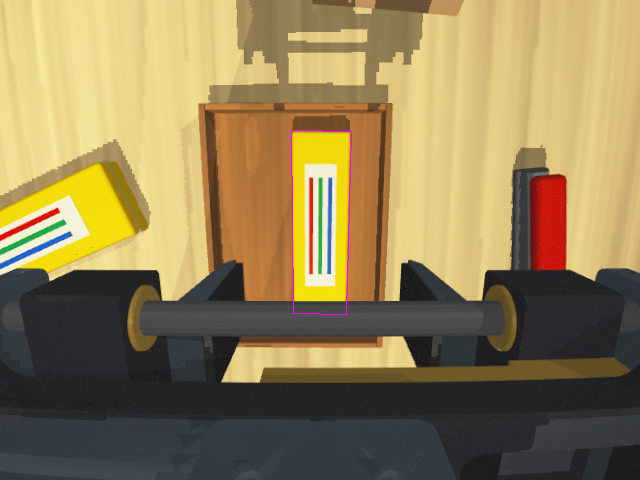

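The overlay fits the tray tin, corners (292,131) to (350,131). The jars are gone and the hand is clear on both sides. Descending.

>>> carry_out:
  rows:
    - {"offset": [0,0,0.2],"rotation": [0,0,0],"gripper": 0.65}
    - {"offset": [0,0,0.4],"rotation": [0,0,0],"gripper": 0.65}
    - {"offset": [0,0,0.7],"rotation": [0,0,0],"gripper": 0.65}
    - {"offset": [0,0,1],"rotation": [0,0,0],"gripper": 0.65}
    - {"offset": [0,0,1],"rotation": [0,0,0],"gripper": 0.65}

```text
time_s: 29.88
ee_pos: [503.5, -325.2, 112.6]
eef_rot: [[0.012, 1.0, -0.006], [1.0, -0.012, 0.004], [0.004, -0.006, -1.0]]
contact_force: [-1.3, 0.9, -0.8]
gripper_width: 0.825
gripper_force: 0.0
```

>>> carry_out:
  rows:
    - {"offset": [0,0,0.2],"rotation": [0,0,0],"gripper": 0.65}
    - {"offset": [0,0,0.4],"rotation": [0,0,0],"gripper": 0.65}
    - {"offset": [0,0,0.5],"rotation": [0,0,0],"gripper": 0.65}
    - {"offset": [0,0,0.5],"rotation": [0,0,0],"gripper": 0.65}
    - {"offset": [0,0,0.5],"rotation": [0,0,0],"gripper": 0.65}

```text
time_s: 30.3
ee_pos: [506.2, -328.2, 67.3]
eef_rot: [[0.013, 1.0, 0.002], [1.0, -0.013, -0.001], [-0.001, 0.002, -1.0]]
contact_force: [-0.8, -0.1, -0.2]
gripper_width: 0.825
gripper_force: 0.0
```

>>> carry_out:
  rows:
    - {"offset": [0,0,0.15],"rotation": [0,0,0],"gripper": 0.65}
    - {"offset": [0,0,0.3],"rotation": [0,0,0],"gripper": 0.65}
    - {"offset": [0,0,0.42],"rotation": [0,0,0],"gripper": 0.65}
    - {"offset": [0,0,0.5],"rotation": [0,0,0],"gripper": 0.65}
    - {"offset": [0,0,0.53],"rotation": [0,0,0],"gripper": 0.65}

```text
time_s: 30.72
ee_pos: [505.6, -328.3, 13.0]
eef_rot: [[0.014, 1.0, 0.001], [1.0, -0.014, -0.001], [-0.0, 0.001, -1.0]]
contact_force: [-0.7, 0.1, -0.3]
gripper_width: 0.826
gripper_force: 0.0
```

>>> carry_out:
  rows:
    - {"offset": [0,0,0],"rotation": [0,0,0],"gripper": 0.65}
    - {"offset": [0,0,0],"rotation": [0,0,0],"gripper": 0.4}
    - {"offset": [0,0,0],"rotation": [0,0,0],"gripper": 0.3}
    - {"offset": [0,0,0],"rotation": [0,0,0],"gripper": 0.1}
    - {"offset": [0,0,0],"rotation": [0,0,0],"gripper": 0}
  newtons: 25

```text
time_s: 31.13
ee_pos: [505.4, -328.4, 13.3]
eef_rot: [[0.014, 1.0, 0.001], [1.0, -0.014, -0.001], [-0.001, 0.001, -1.0]]
contact_force: [0.3, 0.1, 3.1]
gripper_width: 0.601
gripper_force: 25.0
```

>>> carry_out:
  rows:
    - {"offset": [0,0,0],"rotation": [0,0,0],"gripper": -0.1}
    - {"offset": [0,0,0],"rotation": [0,0,0],"gripper": -0.1}
    - {"offset": [0,0,0],"rotation": [0,0,0],"gripper": -0.1}

```text
time_s: 31.38
ee_pos: [505.4, -328.4, 13.3]
eef_rot: [[0.014, 1.0, 0.001], [1.0, -0.014, -0.001], [-0.001, 0.001, -1.0]]
contact_force: [-0.8, 0.5, 4.8]
gripper_width: 0.603
gripper_force: 25.0
```

>>> carry_out:
  rows:
    - {"offset": [0,0,-0.05],"rotation": [0,0,0],"gripper": -0.1}
    - {"offset": [0,0,-0.2],"rotation": [0,0,0],"gripper": -0.1}
    - {"offset": [0,0,-0.45],"rotation": [0,0,0],"gripper": -0.1}
    - {"offset": [0,0,-0.75],"rotation": [0,0,0],"gripper": -0.1}
    - {"offset": [0,0,-1],"rotation": [0,0,0],"gripper": -0.1}

```text
time_s: 31.8
ee_pos: [504.8, -327.8, 113.5]
eef_rot: [[0.014, 1.0, -0.001], [1.0, -0.014, 0.0], [0.0, -0.001, -1.0]]
contact_force: [0.4, -0.1, -2.2]
gripper_width: 0.601
gripper_force: 25.0
```

>>> carry_out:
  rows:
    - {"offset": [0.1,0.05,-0.2],"rotation": [0,0,0],"gripper": -0.1}
    - {"offset": [0.3,0.15,-0.4],"rotation": [0,0,0],"gripper": -0.1}
    - {"offset": [0.6,0.25,-0.4],"rotation": [0,0,0],"gripper": -0.1}
    - {"offset": [0.9,0.35,-0.4],"rotation": [0,0,0],"gripper": -0.1}

```text
time_s: 32.13
ee_pos: [542.1, -238.3, 153.8]
eef_rot: [[0.016, 1.0, 0.002], [1.0, -0.016, -0.001], [-0.001, 0.002, -1.0]]
contact_force: [-0.6, 1.2, -2.8]
gripper_width: 0.599
gripper_force: 25.0
```

>>> carry_out:
  rows:
    - {"offset": [0.3,0.1,0],"rotation": [0,0,0],"gripper": -0.1}
    - {"offset": [0.6,0.2,0],"rotation": [0,0,0],"gripper": -0.1}
    - {"offset": [0.9,0.3,0],"rotation": [0,0,0],"gripper": -0.1}

```text
time_s: 32.38
ee_pos: [572.4, -147.4, 152.1]
eef_rot: [[0.014, 1.0, -0.001], [1.0, -0.014, 0.0], [0.0, -0.001, -1.0]]
contact_force: [0.2, -0.7, -1.2]
gripper_width: 0.603
gripper_force: 25.0
```

>>> carry_out:
  rows:
    - {"offset": [0.3,0,0],"rotation": [0,0,0],"gripper": -0.1}
    - {"offset": [0.6,0,0],"rotation": [0,0,0],"gripper": -0.1}
    - {"offset": [0.9,0,0],"rotation": [0,0,0],"gripper": -0.1}

```text
time_s: 32.63
ee_pos: [573.3, -57.4, 151.9]
eef_rot: [[0.014, 1.0, -0.001], [1.0, -0.014, 0.0], [0.0, -0.001, -1.0]]
contact_force: [0.4, -0.5, 0.1]
gripper_width: 0.603
gripper_force: 25.0
```

>>> carry_out:
  rows:
    - {"offset": [0.3,0.02,0],"rotation": [0,0,0.01],"gripper": -0.1}
    - {"offset": [0.55,0.02,0],"rotation": [0,0,0.018],"gripper": -0.1}
    - {"offset": [0.69,0.02,0],"rotation": [0,0,0.018],"gripper": -0.1}
    - {"offset": [0.69,0.02,0],"rotation": [0,0,0.018],"gripper": -0.1}
    - {"offset": [0.69,0.02,0],"rotation": [0,0,0.018],"gripper": -0.1}

```text
time_s: 33.05
ee_pos: [576.6, 10.0, 152.3]
eef_rot: [[0.068, 0.998, -0.001], [0.998, -0.068, -0.001], [-0.001, -0.001, -1.0]]
contact_force: [-0.3, 0.1, -1.4]
gripper_width: 0.605
gripper_force: 25.0
```

```bash
python3 f.py m6 200,130,150,130 4
```

```text
33.05 [576.6  10.  152.3] [-0.    0.37  1.65 -0.    1.12  0.07] 0.6049704678209117 24.979525208473206
```

View pics/m6w.png

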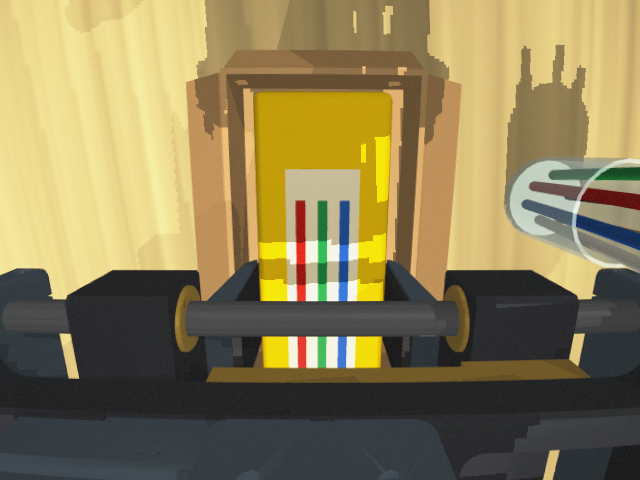

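The tin is level and centred over the carton, parallel to its walls: tin at columns 255–390, walls at 230 and 425. I lower it.

>>> carry_out:
  rows:
    - {"offset": [0,0,0.2],"rotation": [0,0,0],"gripper": -0.1}
    - {"offset": [0,0,0.4],"rotation": [0,0,0],"gripper": -0.1}
    - {"offset": [0,0,0.65],"rotation": [0,0,0],"gripper": -0.1}
    - {"offset": [0,0,0.9],"rotation": [0,0,0],"gripper": -0.1}
    - {"offset": [0,0,1],"rotation": [0,0,0],"gripper": -0.1}

```text
time_s: 33.57
ee_pos: [574.6, 8.4, 49.4]
eef_rot: [[0.072, 0.997, -0.006], [0.997, -0.072, -0.0], [-0.001, -0.006, -1.0]]
contact_force: [-0.7, 0.5, -1.3]
gripper_width: 0.598
gripper_force: 25.0
```

>>> carry_out:
  rows:
    - {"offset": [0,0,0.1],"rotation": [0,0,0],"gripper": -0.1}
    - {"offset": [0,0,0.2],"rotation": [0,0,0],"gripper": -0.1}
    - {"offset": [0,0,0.28],"rotation": [0,0,0],"gripper": -0.1}
    - {"offset": [0,0,0.35],"rotation": [0,0,0],"gripper": -0.1}
    - {"offset": [0,0,0.37],"rotation": [0,0,0],"gripper": -0.1}

```text
time_s: 33.98
ee_pos: [576.6, 9.8, 14.9]
eef_rot: [[0.071, 0.998, -0.001], [0.998, -0.071, -0.0], [-0.0, -0.001, -1.0]]
contact_force: [-1.7, -0.6, -1.9]
gripper_width: 0.6
gripper_force: 25.0
```

>>> carry_out:
  rows:
    - {"offset": [0,0,0.01],"rotation": [0,0,0],"gripper": -0.1}
    - {"offset": [0,0,0.02],"rotation": [0,0,0],"gripper": -0.1}
    - {"offset": [0,0,0.03],"rotation": [0,0,0],"gripper": -0.1}
    - {"offset": [0,0,0.03],"rotation": [0,0,0],"gripper": -0.1}

```text
time_s: 34.32
ee_pos: [577.1, 10.0, 12.9]
eef_rot: [[0.07, 0.998, 0.001], [0.998, -0.07, -0.0], [-0.0, 0.001, -1.0]]
contact_force: [0.4, -0.4, -2.2]
gripper_width: 0.603
gripper_force: 25.0
```

>>> carry_out:
  rows:
    - {"offset": [0,0,0.01],"rotation": [0,0,0],"gripper": -0.1}
    - {"offset": [0,0,0.015],"rotation": [0,0,0],"gripper": -0.1}
    - {"offset": [0,0,0.015],"rotation": [0,0,0],"gripper": -0.1}

```text
time_s: 34.57
ee_pos: [577.1, 10.0, 11.3]
eef_rot: [[0.07, 0.998, 0.001], [0.998, -0.07, -0.0], [-0.0, 0.001, -1.0]]
contact_force: [-0.2, 0.1, 0.7]
gripper_width: 0.602
gripper_force: 25.0
```

>>> carry_out:
  rows:
    - {"offset": [0,0,0],"rotation": [0,0,0],"gripper": 0.6}
    - {"offset": [0,0,0],"rotation": [0,0,0],"gripper": 0.6}
    - {"offset": [0,0,0],"rotation": [0,0,0],"gripper": 0.6}
    - {"offset": [0,0,-0.02],"rotation": [0,0,0],"gripper": 0.6}
    - {"offset": [0,0,-0.05],"rotation": [0,0,0],"gripper": 0.6}

```text
time_s: 34.98
ee_pos: [576.7, 10.0, 16.0]
eef_rot: [[0.071, 0.998, -0.0], [0.998, -0.071, -0.0], [-0.0, -0.0, -1.0]]
contact_force: [0.3, 0.5, -0.3]
gripper_width: 0.799
gripper_force: 0.0
```

>>> carry_out:
  rows:
    - {"offset": [0,0,-0.2],"rotation": [0,0,0],"gripper": 0.6}
    - {"offset": [0,0,-0.4],"rotation": [0,0,0],"gripper": 0.6}
    - {"offset": [0,0,-0.7],"rotation": [0,0,0],"gripper": 0.6}
    - {"offset": [0,0,-1],"rotation": [0,0,0],"gripper": 0.6}

```text
time_s: 35.32
ee_pos: [576.2, 10.0, 116.9]
eef_rot: [[0.07, 0.998, -0.002], [0.998, -0.07, -0.0], [-0.0, -0.002, -1.0]]
contact_force: [-0.3, 0.0, 0.2]
gripper_width: 0.8
gripper_force: 0.0
```

>>> carry_out:
  rows:
    - {"offset": [0,0,-0.2],"rotation": [0,0,-0.01],"gripper": 1}
    - {"offset": [0,0,-0.33],"rotation": [0,0,-0.022],"gripper": 1}
    - {"offset": [0,0,-0.33],"rotation": [0,0,-0.022],"gripper": 1}
    - {"offset": [0,0,-0.33],"rotation": [0,0,-0.022],"gripper": 1}

```text
time_s: 35.65
ee_pos: [577.0, 10.0, 149.6]
eef_rot: [[0.002, 1.0, 0.002], [1.0, -0.002, -0.0], [-0.0, 0.002, -1.0]]
contact_force: [-0.3, -0.7, 0.1]
gripper_width: 1.0
gripper_force: 0.0
```

>>> carry_out:
  rows:
    - {"offset": [0.3,-0.1,0],"rotation": [0,0,0],"gripper": 1}
    - {"offset": [0.6,-0.25,0],"rotation": [0,0,0],"gripper": 1}
    - {"offset": [0.9,-0.4,0],"rotation": [0,0,0],"gripper": 1}

```text
time_s: 35.9
ee_pos: [535.6, 100.4, 147.1]
eef_rot: [[0.004, 1.0, -0.003], [1.0, -0.004, -0.0], [-0.0, -0.003, -1.0]]
contact_force: [0.4, -0.2, 0.3]
gripper_width: 1.001
gripper_force: 0.0
```

>>> carry_out:
  rows:
    - {"offset": [0.3,-0.1,0],"rotation": [0,0,0],"gripper": 1}
    - {"offset": [0.6,-0.25,0],"rotation": [0,0,0],"gripper": 1}
    - {"offset": [0.9,-0.4,0],"rotation": [0,0,0],"gripper": 1}

```text
time_s: 36.15
ee_pos: [495.4, 191.0, 147.2]
eef_rot: [[0.003, 1.0, -0.003], [1.0, -0.003, -0.001], [-0.001, -0.003, -1.0]]
contact_force: [0.0, -0.1, 0.1]
gripper_width: 0.999
gripper_force: 0.0
```

>>> carry_out:
  rows:
    - {"offset": [0.3,-0.1,0],"rotation": [0,0,0],"gripper": 1}
    - {"offset": [0.6,-0.12,0],"rotation": [0,0,0],"gripper": 1}
    - {"offset": [0.73,-0.12,0],"rotation": [0,0,0],"gripper": 1}
    - {"offset": [0.73,-0.12,0],"rotation": [0,0,0],"gripper": 1}
    - {"offset": [0.73,-0.12,0],"rotation": [0,0,0],"gripper": 1}

```text
time_s: 36.57
ee_pos: [484.7, 262.8, 147.7]
eef_rot: [[0.0, 1.0, -0.002], [1.0, -0.0, -0.002], [-0.002, -0.002, -1.0]]
contact_force: [0.8, -0.6, 0.0]
gripper_width: 1.0
gripper_force: 0.0
```

```bash
python3 - <<'E'
from h import *
for i in range(3): p=snap("top"); s=readout.get_state(); print(s["ee_pos"].round(1),np.degrees(np.arctan2(s["eef_rot"][1,0],s["eef_rot"][0,0])).round(2))
save(p,"m7",(80,120,280,180),2.8)
E
```

```text
[484.9 262.1 148. ] 89.91
[485.1 261.8 148.2] 89.86
[485.2 261.7 148.5] 89.83
```

View pics/m7.png

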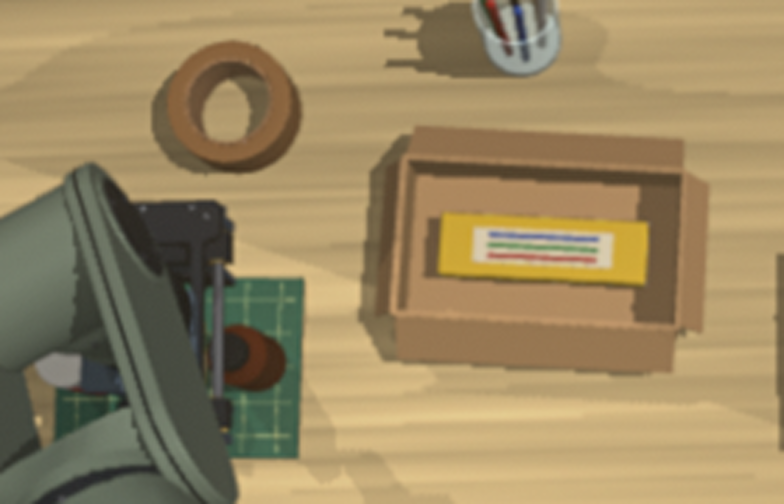

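The tin lies flat, right side up, at (545,248) in the crop, inside the carton. I regrasp the varnish.

>>> carry_out:
  rows:
    - {"offset": [0,0,0.2],"rotation": [0,0,0],"gripper": 1}
    - {"offset": [0,0,0.4],"rotation": [0,0,0],"gripper": 1}
    - {"offset": [0,0,0.7],"rotation": [0,0,0],"gripper": 1}
    - {"offset": [0,0,0.9],"rotation": [0,0,0],"gripper": 1}
    - {"offset": [0,0,1],"rotation": [0,0,0],"gripper": 1}

```text
time_s: 37.13
ee_pos: [483.9, 260.9, 46.4]
eef_rot: [[0.003, 1.0, -0.004], [1.0, -0.003, -0.003], [-0.003, -0.004, -1.0]]
contact_force: [0.5, -0.2, -0.1]
gripper_width: 0.999
gripper_force: 0.0
```

>>> carry_out:
  rows:
    - {"offset": [0,0,0.08],"rotation": [0,0,0],"gripper": 1}
    - {"offset": [0,0,0.12],"rotation": [0,0,0],"gripper": 1}
    - {"offset": [0,0,0.12],"rotation": [0,0,0],"gripper": 0.6}
    - {"offset": [0,0,0.12],"rotation": [0,0,0],"gripper": 0.3}
    - {"offset": [0,0,0.12],"rotation": [0,0,0],"gripper": 0.1}

```text
time_s: 37.55
ee_pos: [486.0, 263.5, 38.1]
eef_rot: [[0.002, 1.0, 0.002], [1.0, -0.002, 0.001], [0.001, 0.002, -1.0]]
contact_force: [-0.1, -0.7, 0.2]
gripper_width: 0.812
gripper_force: 0.0
```

>>> carry_out:
  rows:
    - {"offset": [0,0,0],"rotation": [0,0,0],"gripper": 0.1}
    - {"offset": [0,0,0],"rotation": [0,0,0],"gripper": -0.2}
    - {"offset": [0,0,0],"rotation": [0,0,0],"gripper": -0.2}
    - {"offset": [0,0,0],"rotation": [0,0,0],"gripper": -0.2}
    - {"offset": [0,0,0],"rotation": [0,0,0],"gripper": -0.2}
  newtons: 20

```text
time_s: 37.97
ee_pos: [485.5, 263.3, 37.4]
eef_rot: [[0.001, 1.0, 0.001], [1.0, -0.001, 0.0], [0.0, 0.001, -1.0]]
contact_force: [-0.4, 0.4, 3.0]
gripper_width: 0.561
gripper_force: 20.0
```

>>> carry_out:
  rows:
    - {"offset": [0,0,-0.1],"rotation": [0,0,0],"gripper": -0.2}
    - {"offset": [0,0,-0.3],"rotation": [0,0,0],"gripper": -0.2}
    - {"offset": [0,0,-0.6],"rotation": [0,0,0],"gripper": -0.2}
    - {"offset": [0,0,-0.9],"rotation": [0,0,0],"gripper": -0.2}
    - {"offset": [0,0,-1],"rotation": [0,0,0],"gripper": -0.2}

```text
time_s: 38.38
ee_pos: [487.0, 264.1, 141.3]
eef_rot: [[0.001, 1.0, 0.006], [1.0, -0.001, 0.003], [0.003, 0.006, -1.0]]
contact_force: [0.4, 1.0, -2.5]
gripper_width: 0.561
gripper_force: 20.0
```

>>> carry_out:
  rows:
    - {"offset": [-0.15,-0.1,-0.15],"rotation": [0,0,0],"gripper": -0.2}
    - {"offset": [-0.4,-0.2,-0.2],"rotation": [0,0,0],"gripper": -0.2}
    - {"offset": [-0.7,-0.3,-0.2],"rotation": [0,0,0],"gripper": -0.2}
    - {"offset": [-1,-0.44,-0.2],"rotation": [0,0,0],"gripper": -0.2}

```text
time_s: 38.72
ee_pos: [440.7, 162.3, 156.7]
eef_rot: [[0.0, 1.0, 0.0], [1.0, -0.0, -0.0], [-0.0, 0.0, -1.0]]
contact_force: [0.8, -0.0, -2.9]
gripper_width: 0.567
gripper_force: 20.0
```

>>> carry_out:
  rows:
    - {"offset": [-0.33,0,0],"rotation": [0,0,0],"gripper": -0.2}
    - {"offset": [-0.66,0,0],"rotation": [0,0,0],"gripper": -0.2}
    - {"offset": [-1,0,0],"rotation": [0,0,0],"gripper": -0.2}

```text
time_s: 38.97
ee_pos: [439.7, 61.9, 156.5]
eef_rot: [[0.0, 1.0, -0.001], [1.0, -0.0, -0.0], [-0.0, -0.001, -1.0]]
contact_force: [1.6, -0.1, -3.1]
gripper_width: 0.558
gripper_force: 20.0
```

>>> carry_out:
  rows:
    - {"offset": [-0.33,0,0],"rotation": [0,0,0],"gripper": -0.2}
    - {"offset": [-0.66,0,0],"rotation": [0,0,0],"gripper": -0.2}
    - {"offset": [-1,0,0],"rotation": [0,0,0],"gripper": -0.2}

```text
time_s: 39.22
ee_pos: [439.7, -38.2, 156.4]
eef_rot: [[0.001, 1.0, -0.001], [1.0, -0.001, 0.0], [0.0, -0.001, -1.0]]
contact_force: [1.2, -0.2, -2.6]
gripper_width: 0.559
gripper_force: 20.0
```

>>> carry_out:
  rows:
    - {"offset": [-0.33,0,0],"rotation": [0,0,0],"gripper": -0.2}
    - {"offset": [-0.66,0,0],"rotation": [0,0,0],"gripper": -0.2}
    - {"offset": [-1,0,0],"rotation": [0,0,0],"gripper": -0.2}

```text
time_s: 39.47
ee_pos: [439.6, -138.1, 156.4]
eef_rot: [[0.002, 1.0, -0.001], [1.0, -0.002, 0.001], [0.001, -0.001, -1.0]]
contact_force: [1.4, 0.7, -2.8]
gripper_width: 0.562
gripper_force: 20.0
```

>>> carry_out:
  rows:
    - {"offset": [-0.33,0,0],"rotation": [0,0,0],"gripper": -0.2}
    - {"offset": [-0.66,0,0],"rotation": [0,0,0],"gripper": -0.2}
    - {"offset": [-1,0,0],"rotation": [0,0,0],"gripper": -0.2}

```text
time_s: 39.72
ee_pos: [439.5, -238.0, 156.3]
eef_rot: [[0.002, 1.0, -0.001], [1.0, -0.002, 0.001], [0.001, -0.001, -1.0]]
contact_force: [1.2, -0.4, -2.4]
gripper_width: 0.563
gripper_force: 20.0
```

>>> carry_out:
  rows:
    - {"offset": [-0.33,0,0],"rotation": [0,0,0],"gripper": -0.2}
    - {"offset": [-0.66,0,0],"rotation": [0,0,0],"gripper": -0.2}
    - {"offset": [-1,0,0],"rotation": [0,0,0],"gripper": -0.2}

```text
time_s: 39.97
ee_pos: [439.4, -337.9, 156.1]
eef_rot: [[0.002, 1.0, -0.001], [1.0, -0.002, 0.001], [0.001, -0.001, -1.0]]
contact_force: [0.5, -0.3, -2.2]
gripper_width: 0.562
gripper_force: 20.0
```

>>> carry_out:
  rows:
    - {"offset": [-0.3,0,0],"rotation": [0,0,0],"gripper": -0.2}
    - {"offset": [-0.5,0,0.1],"rotation": [0,0,0],"gripper": -0.2}
    - {"offset": [-0.595,0,0.2],"rotation": [0,0,0],"gripper": -0.2}
    - {"offset": [-0.595,0,0.2],"rotation": [0,0,0],"gripper": -0.2}
    - {"offset": [-0.595,0,0.2],"rotation": [0,0,0],"gripper": -0.2}

```text
time_s: 40.38
ee_pos: [439.2, -394.8, 135.4]
eef_rot: [[0.002, 1.0, -0.003], [1.0, -0.002, 0.004], [0.004, -0.003, -1.0]]
contact_force: [0.4, 0.8, -2.7]
gripper_width: 0.56
gripper_force: 20.0
```

>>> carry_out:
  rows:
    - {"offset": [0,0,0.2],"rotation": [0,0,0],"gripper": -0.2}
    - {"offset": [0,0,0.5],"rotation": [0,0,0],"gripper": -0.2}
    - {"offset": [0,0,0.8],"rotation": [0,0,0],"gripper": -0.2}
    - {"offset": [0,0,0.88],"rotation": [0,0,0],"gripper": -0.2}
    - {"offset": [0,0,0.88],"rotation": [0,0,0],"gripper": -0.2}

```text
time_s: 40.8
ee_pos: [439.0, -393.5, 47.1]
eef_rot: [[0.0, 1.0, -0.004], [1.0, -0.0, 0.004], [0.004, -0.004, -1.0]]
contact_force: [0.4, -0.1, -2.4]
gripper_width: 0.564
gripper_force: 20.0
```

>>> carry_out:
  rows:
    - {"offset": [0,0,0.02],"rotation": [0,0,0],"gripper": -0.2}
    - {"offset": [0,0,0.04],"rotation": [0,0,0],"gripper": -0.2}
    - {"offset": [0,0,0.04],"rotation": [0,0,0],"gripper": -0.2}
    - {"offset": [0,0,0.04],"rotation": [0,0,0],"gripper": -0.2}
    - {"offset": [0,0,0.04],"rotation": [0,0,0],"gripper": -0.2}

```text
time_s: 41.22
ee_pos: [440.7, -396.8, 46.2]
eef_rot: [[0.002, 1.0, 0.001], [1.0, -0.002, -0.001], [-0.001, 0.001, -1.0]]
contact_force: [-0.7, -0.0, -3.7]
gripper_width: 0.564
gripper_force: 20.0
```

>>> carry_out:
  rows:
    - {"offset": [0,0.01,0.02],"rotation": [0,0,0],"gripper": -0.2}
    - {"offset": [0,0.01,0.04],"rotation": [0,0,0],"gripper": -0.2}
    - {"offset": [0,0.01,0.045],"rotation": [0,0,0],"gripper": -0.2}
    - {"offset": [0,0.01,0.045],"rotation": [0,0,0],"gripper": -0.2}
    - {"offset": [0,0.01,0.045],"rotation": [0,0,0],"gripper": -0.2}

```text
time_s: 41.63
ee_pos: [441.2, -396.3, 40.5]
eef_rot: [[0.002, 1.0, -0.0], [1.0, -0.002, 0.0], [0.0, -0.0, -1.0]]
contact_force: [1.1, 1.0, -2.4]
gripper_width: 0.561
gripper_force: 20.0
```

>>> carry_out:
  rows:
    - {"offset": [0,0,0.005],"rotation": [0,0,0],"gripper": -0.2}
    - {"offset": [0,0,0.01],"rotation": [0,0,0],"gripper": -0.2}
    - {"offset": [0,0,0.01],"rotation": [0,0,0],"gripper": -0.2}
    - {"offset": [0,0,0.01],"rotation": [0,0,0],"gripper": -0.2}

```text
time_s: 41.97
ee_pos: [441.2, -396.3, 40.4]
eef_rot: [[0.001, 1.0, 0.0], [1.0, -0.001, -0.0], [-0.0, 0.0, -1.0]]
contact_force: [-0.3, 2.2, 5.5]
gripper_width: 0.562
gripper_force: 20.0
```

>>> carry_out:
  rows:
    - {"offset": [0,0,0],"rotation": [0,0,0],"gripper": 0.4}
    - {"offset": [0,0,0],"rotation": [0,0,0],"gripper": 1}
    - {"offset": [0,0,0],"rotation": [0,0,0],"gripper": 1}
    - {"offset": [0,0,0],"rotation": [0,0,0],"gripper": 1}
    - {"offset": [0,0,0],"rotation": [0,0,0],"gripper": 1}

```text
time_s: 42.38
ee_pos: [441.3, -396.4, 39.4]
eef_rot: [[0.001, 1.0, 0.0], [1.0, -0.001, -0.0], [-0.0, 0.0, -1.0]]
contact_force: [0.1, 0.6, -1.1]
gripper_width: 0.894
gripper_force: 0.0
```

>>> carry_out:
  rows:
    - {"offset": [0,0,-0.1],"rotation": [0,0,0],"gripper": 1}
    - {"offset": [0,0,-0.3],"rotation": [0,0,0],"gripper": 1}
    - {"offset": [0,0,-0.6],"rotation": [0,0,0],"gripper": 1}
    - {"offset": [0,0,-0.9],"rotation": [0,0,0],"gripper": 1}
    - {"offset": [0,0,-1],"rotation": [0,0,0],"gripper": 1}

```text
time_s: 42.8
ee_pos: [443.1, -398.1, 144.8]
eef_rot: [[0.001, 1.0, 0.006], [1.0, -0.001, -0.006], [-0.006, 0.006, -1.0]]
contact_force: [0.7, -0.6, -0.1]
gripper_width: 1.001
gripper_force: 0.0
```

>>> carry_out:
  rows:
    - {"offset": [0.33,0,-0.1],"rotation": [0,0,0],"gripper": 1}
    - {"offset": [0.66,0,-0.1],"rotation": [0,0,0],"gripper": 1}
    - {"offset": [1,0,-0.1],"rotation": [0,0,0],"gripper": 1}

```text
time_s: 43.05
ee_pos: [441.5, -295.8, 150.3]
eef_rot: [[0.003, 1.0, 0.002], [1.0, -0.003, -0.001], [-0.001, 0.002, -1.0]]
contact_force: [0.4, -0.4, 0.4]
gripper_width: 1.001
gripper_force: 0.0
```

>>> carry_out:
  rows:
    - {"offset": [0.33,0,0],"rotation": [0,0,0],"gripper": 1}
    - {"offset": [0.66,0,0],"rotation": [0,0,0],"gripper": 1}
    - {"offset": [1,0,0],"rotation": [0,0,0],"gripper": 1}

```text
time_s: 43.3
ee_pos: [441.1, -194.9, 149.7]
eef_rot: [[0.002, 1.0, 0.0], [1.0, -0.002, -0.0], [-0.0, 0.0, -1.0]]
contact_force: [0.6, 0.9, 1.0]
gripper_width: 1.003
gripper_force: 0.0
```

>>> carry_out:
  rows:
    - {"offset": [0.33,0,0],"rotation": [0,0,0],"gripper": 1}
    - {"offset": [0.66,0,0],"rotation": [0,0,0],"gripper": 1}
    - {"offset": [1,0,0],"rotation": [0,0,0],"gripper": 1}

```text
time_s: 43.55
ee_pos: [441.3, -94.9, 149.7]
eef_rot: [[0.002, 1.0, 0.0], [1.0, -0.002, -0.0], [-0.0, 0.0, -1.0]]
contact_force: [-0.0, 0.3, -0.5]
gripper_width: 0.999
gripper_force: 0.0
```

>>> carry_out:
  rows:
    - {"offset": [0.33,0,0],"rotation": [0,0,0],"gripper": 1}
    - {"offset": [0.66,0,0],"rotation": [0,0,0],"gripper": 1}
    - {"offset": [1,0,0],"rotation": [0,0,0],"gripper": 1}

```text
time_s: 43.8
ee_pos: [441.4, 5.1, 149.8]
eef_rot: [[0.002, 1.0, 0.0], [1.0, -0.002, -0.0], [-0.0, 0.0, -1.0]]
contact_force: [0.9, 0.0, -0.5]
gripper_width: 0.998
gripper_force: 0.0
```

>>> carry_out:
  rows:
    - {"offset": [0.33,0,0],"rotation": [0,0,0],"gripper": 1}
    - {"offset": [0.66,0,0],"rotation": [0,0,0],"gripper": 1}
    - {"offset": [1,0,0],"rotation": [0,0,0],"gripper": 1}

```text
time_s: 44.05
ee_pos: [441.6, 105.2, 149.8]
eef_rot: [[0.001, 1.0, 0.0], [1.0, -0.001, -0.0], [-0.0, 0.0, -1.0]]
contact_force: [0.6, 0.4, 0.0]
gripper_width: 1.002
gripper_force: 0.0
```

>>> carry_out:
  rows:
    - {"offset": [0.33,0.1,0],"rotation": [0,0,0],"gripper": 1}
    - {"offset": [0.66,0.2,0],"rotation": [0,0,0],"gripper": 1}
    - {"offset": [1,0.3,0],"rotation": [0,0,0],"gripper": 1}

```text
time_s: 44.3
ee_pos: [472.0, 205.3, 149.8]
eef_rot: [[0.001, 1.0, 0.0], [1.0, -0.001, -0.0], [-0.0, 0.0, -1.0]]
contact_force: [-0.0, -1.1, 0.1]
gripper_width: 0.999
gripper_force: 0.0
```

>>> carry_out:
  rows:
    - {"offset": [0.33,0.1,0],"rotation": [0,0,0],"gripper": 1}
    - {"offset": [0.66,0.14,0],"rotation": [0,0,0],"gripper": 1}
    - {"offset": [1,0.14,0],"rotation": [0,0,0],"gripper": 1}

```text
time_s: 44.55
ee_pos: [486.9, 305.3, 149.4]
eef_rot: [[0.002, 1.0, 0.001], [1.0, -0.002, -0.0], [-0.0, 0.001, -1.0]]
contact_force: [-0.0, -0.8, 0.1]
gripper_width: 0.998
gripper_force: 0.0
```

>>> carry_out:
  rows:
    - {"offset": [0.2,0,0],"rotation": [0,0,0],"gripper": 1}
    - {"offset": [0.295,0,0],"rotation": [0,0,0],"gripper": 1}
    - {"offset": [0.295,0,0],"rotation": [0,0,0],"gripper": 1}
    - {"offset": [0.295,0,0],"rotation": [0,0,0],"gripper": 1}
    - {"offset": [0.295,0,0],"rotation": [0,0,0],"gripper": 1}

```text
time_s: 44.97
ee_pos: [486.1, 331.6, 149.5]
eef_rot: [[0.002, 1.0, -0.0], [1.0, -0.002, -0.001], [-0.001, -0.0, -1.0]]
contact_force: [-0.4, -0.3, -0.6]
gripper_width: 0.998
gripper_force: 0.0
```

>>> carry_out:
  rows:
    - {"offset": [0.01,0,0.2],"rotation": [0,0,0],"gripper": 1}
    - {"offset": [0.01,0,0.4],"rotation": [0,0,0],"gripper": 1}
    - {"offset": [0.01,0,0.7],"rotation": [0,0,0],"gripper": 1}
    - {"offset": [0.01,0,0.9],"rotation": [0,0,0],"gripper": 1}
    - {"offset": [0.01,0,1],"rotation": [0,0,0],"gripper": 1}

```text
time_s: 45.38
ee_pos: [484.9, 331.4, 47.1]
eef_rot: [[0.003, 1.0, -0.004], [1.0, -0.003, -0.003], [-0.003, -0.004, -1.0]]
contact_force: [0.3, -0.1, -0.3]
gripper_width: 0.998
gripper_force: 0.0
```

>>> carry_out:
  rows:
    - {"offset": [0,0,0.08],"rotation": [0,0,0],"gripper": 1}
    - {"offset": [0,0,0.13],"rotation": [0,0,0],"gripper": 1}
    - {"offset": [0,0,0.13],"rotation": [0,0,0],"gripper": 0.6}
    - {"offset": [0,0,0.13],"rotation": [0,0,0],"gripper": 0.3}
    - {"offset": [0,0,0.13],"rotation": [0,0,0],"gripper": 0.1}

```text
time_s: 45.8
ee_pos: [487.1, 334.5, 37.7]
eef_rot: [[0.001, 1.0, 0.002], [1.0, -0.002, 0.001], [0.001, 0.002, -1.0]]
contact_force: [-0.1, -1.1, 0.6]
gripper_width: 0.813
gripper_force: 0.0
```

>>> carry_out:
  rows:
    - {"offset": [0,0,0],"rotation": [0,0,0],"gripper": 0.1}
    - {"offset": [0,0,0],"rotation": [0,0,0],"gripper": -0.2}
    - {"offset": [0,0,0],"rotation": [0,0,0],"gripper": -0.2}
    - {"offset": [0,0,0],"rotation": [0,0,0],"gripper": -0.2}
    - {"offset": [0,0,0],"rotation": [0,0,0],"gripper": -0.2}
  newtons: 20

```text
time_s: 46.22
ee_pos: [486.4, 334.3, 37.0]
eef_rot: [[0.001, 1.0, 0.0], [1.0, -0.001, 0.0], [0.0, 0.0, -1.0]]
contact_force: [-0.7, -0.4, 2.8]
gripper_width: 0.572
gripper_force: 20.0
```

>>> carry_out:
  rows:
    - {"offset": [0,0,-0.1],"rotation": [0,0,0],"gripper": -0.2}
    - {"offset": [0,0,-0.3],"rotation": [0,0,0],"gripper": -0.2}
    - {"offset": [0,0,-0.6],"rotation": [0,0,0],"gripper": -0.2}
    - {"offset": [0,0,-0.9],"rotation": [0,0,0],"gripper": -0.2}
    - {"offset": [0,0,-1],"rotation": [0,0,0],"gripper": -0.2}

```text
time_s: 46.63
ee_pos: [488.2, 335.4, 141.1]
eef_rot: [[0.001, 1.0, 0.006], [1.0, -0.001, 0.004], [0.004, 0.006, -1.0]]
contact_force: [0.6, 0.5, -1.8]
gripper_width: 0.568
gripper_force: 20.0
```

>>> carry_out:
  rows:
    - {"offset": [-0.15,-0.1,-0.15],"rotation": [0,0,0],"gripper": -0.2}
    - {"offset": [-0.4,-0.2,-0.2],"rotation": [0,0,0],"gripper": -0.2}
    - {"offset": [-0.7,-0.3,-0.2],"rotation": [0,0,0],"gripper": -0.2}
    - {"offset": [-1,-0.42,-0.2],"rotation": [0,0,0],"gripper": -0.2}

```text
time_s: 46.97
ee_pos: [443.6, 233.3, 156.2]
eef_rot: [[0.0, 1.0, 0.0], [1.0, -0.0, -0.0], [-0.0, 0.0, -1.0]]
contact_force: [0.5, -1.1, -2.0]
gripper_width: 0.57
gripper_force: 20.0
```

>>> carry_out:
  rows:
    - {"offset": [-0.33,0,0],"rotation": [0,0,0],"gripper": -0.2}
    - {"offset": [-0.66,0,0],"rotation": [0,0,0],"gripper": -0.2}
    - {"offset": [-1,0,0],"rotation": [0,0,0],"gripper": -0.2}

```text
time_s: 47.22
ee_pos: [443.0, 132.8, 156.0]
eef_rot: [[0.0, 1.0, -0.001], [1.0, -0.0, -0.0], [-0.0, -0.001, -1.0]]
contact_force: [0.6, 0.5, -1.2]
gripper_width: 0.571
gripper_force: 20.0
```

>>> carry_out:
  rows:
    - {"offset": [-0.33,0,0],"rotation": [0,0,0],"gripper": -0.2}
    - {"offset": [-0.66,0,0],"rotation": [0,0,0],"gripper": -0.2}
    - {"offset": [-1,0,0],"rotation": [0,0,0],"gripper": -0.2}

```text
time_s: 47.47
ee_pos: [443.0, 32.7, 156.0]
eef_rot: [[0.001, 1.0, -0.001], [1.0, -0.001, -0.0], [-0.0, -0.001, -1.0]]
contact_force: [0.6, 0.2, -1.8]
gripper_width: 0.572
gripper_force: 20.0
```

>>> carry_out:
  rows:
    - {"offset": [-0.33,0,0],"rotation": [0,0,0],"gripper": -0.2}
    - {"offset": [-0.66,0,0],"rotation": [0,0,0],"gripper": -0.2}
    - {"offset": [-1,0,0],"rotation": [0,0,0],"gripper": -0.2}

```text
time_s: 47.72
ee_pos: [442.8, -67.2, 156.0]
eef_rot: [[0.001, 1.0, -0.001], [1.0, -0.001, 0.0], [0.0, -0.001, -1.0]]
contact_force: [1.0, 0.1, -1.7]
gripper_width: 0.567
gripper_force: 20.0
```

>>> carry_out:
  rows:
    - {"offset": [-0.33,0,0],"rotation": [0,0,0],"gripper": -0.2}
    - {"offset": [-0.66,0,0],"rotation": [0,0,0],"gripper": -0.2}
    - {"offset": [-1,0,0],"rotation": [0,0,0],"gripper": -0.2}

```text
time_s: 47.97
ee_pos: [442.7, -167.2, 156.0]
eef_rot: [[0.002, 1.0, -0.001], [1.0, -0.002, 0.001], [0.001, -0.001, -1.0]]
contact_force: [0.6, -0.2, -2.7]
gripper_width: 0.566
gripper_force: 20.0
```

>>> carry_out:
  rows:
    - {"offset": [-0.33,0,0],"rotation": [0,0,0],"gripper": -0.2}
    - {"offset": [-0.66,0,0],"rotation": [0,0,0],"gripper": -0.2}
    - {"offset": [-1,0,0],"rotation": [0,0,0],"gripper": -0.2}

```text
time_s: 48.22
ee_pos: [442.5, -267.1, 155.9]
eef_rot: [[0.002, 1.0, -0.001], [1.0, -0.002, 0.001], [0.001, -0.001, -1.0]]
contact_force: [-0.1, -0.4, -1.7]
gripper_width: 0.571
gripper_force: 20.0
```

>>> carry_out:
  rows:
    - {"offset": [-0.3,0,0],"rotation": [0,0,0],"gripper": -0.2}
    - {"offset": [-0.5,0,0.1],"rotation": [0,0,0],"gripper": -0.2}
    - {"offset": [-0.67,0,0.2],"rotation": [0,0,0],"gripper": -0.2}
    - {"offset": [-0.67,0,0.2],"rotation": [0,0,0],"gripper": -0.2}
    - {"offset": [-0.67,0,0.2],"rotation": [0,0,0],"gripper": -0.2}

```text
time_s: 48.63
ee_pos: [442.3, -332.4, 134.9]
eef_rot: [[0.003, 1.0, -0.003], [1.0, -0.003, 0.003], [0.003, -0.003, -1.0]]
contact_force: [0.2, 0.9, -1.8]
gripper_width: 0.568
gripper_force: 20.0
```

>>> carry_out:
  rows:
    - {"offset": [0,0,0.2],"rotation": [0,0,0],"gripper": -0.2}
    - {"offset": [0,0,0.5],"rotation": [0,0,0],"gripper": -0.2}
    - {"offset": [0,0,0.8],"rotation": [0,0,0],"gripper": -0.2}
    - {"offset": [0,0,0.91],"rotation": [0,0,0],"gripper": -0.2}
    - {"offset": [0,0,0.91],"rotation": [0,0,0],"gripper": -0.2}

```text
time_s: 49.05
ee_pos: [441.4, -329.7, 42.7]
eef_rot: [[0.0, 1.0, -0.006], [1.0, -0.0, 0.005], [0.005, -0.006, -1.0]]
contact_force: [0.0, 0.3, -1.3]
gripper_width: 0.565
gripper_force: 20.0
```

>>> carry_out:
  rows:
    - {"offset": [0,0,0],"rotation": [0,0,0],"gripper": -0.2}
    - {"offset": [0,0,0],"rotation": [0,0,0],"gripper": -0.2}
    - {"offset": [0,0,0],"rotation": [0,0,0],"gripper": -0.2}
    - {"offset": [0,0,0],"rotation": [0,0,0],"gripper": -0.2}
    - {"offset": [0,0,0],"rotation": [0,0,0],"gripper": -0.2}

```text
time_s: 49.47
ee_pos: [443.9, -333.1, 46.6]
eef_rot: [[0.001, 1.0, 0.002], [1.0, -0.001, -0.001], [-0.001, 0.002, -1.0]]
contact_force: [0.8, 0.2, -1.1]
gripper_width: 0.571
gripper_force: 20.0
```

>>> carry_out:
  rows:
    - {"offset": [0,0,0],"rotation": [0,0,0],"gripper": -0.2}
    - {"offset": [0,0,0],"rotation": [0,0,0],"gripper": -0.2}
    - {"offset": [0,0,0],"rotation": [0,0,0],"gripper": -0.2}

```text
time_s: 49.72
ee_pos: [443.4, -332.9, 45.7]
eef_rot: [[0.002, 1.0, 0.0], [1.0, -0.002, -0.0], [-0.0, 0.0, -1.0]]
contact_force: [-0.4, 1.0, -2.0]
gripper_width: 0.571
gripper_force: 20.0
```

>>> carry_out:
  rows:
    - {"offset": [0,0,0.02],"rotation": [0,0,0],"gripper": -0.2}
    - {"offset": [0,0,0.04],"rotation": [0,0,0],"gripper": -0.2}
    - {"offset": [0,0,0.05],"rotation": [0,0,0],"gripper": -0.2}
    - {"offset": [0,0,0.055],"rotation": [0,0,0],"gripper": -0.2}
    - {"offset": [0,0,0.055],"rotation": [0,0,0],"gripper": -0.2}

```text
time_s: 50.13
ee_pos: [443.3, -332.8, 40.0]
eef_rot: [[0.001, 1.0, -0.0], [1.0, -0.001, 0.0], [0.0, -0.0, -1.0]]
contact_force: [0.7, 0.5, -1.5]
gripper_width: 0.568
gripper_force: 20.0
```

>>> carry_out:
  rows:
    - {"offset": [0,0,0],"rotation": [0,0,0],"gripper": -0.2}
    - {"offset": [0,0,0],"rotation": [0,0,0],"gripper": -0.2}
    - {"offset": [0,0,0.004],"rotation": [0,0,0],"gripper": -0.2}

```text
time_s: 50.38
ee_pos: [443.4, -332.9, 39.9]
eef_rot: [[0.001, 1.0, 0.0], [1.0, -0.001, -0.0], [-0.0, 0.0, -1.0]]
contact_force: [-1.7, -0.3, 4.2]
gripper_width: 0.568
gripper_force: 20.0
```

>>> carry_out:
  rows:
    - {"offset": [0,0,0],"rotation": [0,0,0],"gripper": 0.4}
    - {"offset": [0,0,0],"rotation": [0,0,0],"gripper": 1}
    - {"offset": [0,0,0],"rotation": [0,0,0],"gripper": 1}
    - {"offset": [0,0,0],"rotation": [0,0,0],"gripper": 1}
    - {"offset": [0,0,0],"rotation": [0,0,0],"gripper": 1}

```text
time_s: 50.8
ee_pos: [443.4, -332.9, 39.7]
eef_rot: [[0.001, 1.0, 0.0], [1.0, -0.001, -0.0], [-0.0, 0.0, -1.0]]
contact_force: [0.2, -1.4, 0.1]
gripper_width: 0.904
gripper_force: 0.0
```

>>> carry_out:
  rows:
    - {"offset": [0,0,-0.1],"rotation": [0,0,0],"gripper": 1}
    - {"offset": [0,0,-0.3],"rotation": [0,0,0],"gripper": 1}
    - {"offset": [0,0,-0.6],"rotation": [0,0,0],"gripper": 1}
    - {"offset": [0,0,-0.9],"rotation": [0,0,0],"gripper": 1}
    - {"offset": [0,0,-1],"rotation": [0,0,0],"gripper": 1}

```text
time_s: 51.22
ee_pos: [445.3, -334.4, 144.7]
eef_rot: [[0.001, 1.0, 0.007], [1.0, -0.001, -0.005], [-0.005, 0.007, -1.0]]
contact_force: [-0.3, -0.5, 0.9]
gripper_width: 1.005
gripper_force: 0.0
```

>>> carry_out:
  rows:
    - {"offset": [0.33,0,-0.1],"rotation": [0,0,0],"gripper": 1}
    - {"offset": [0.66,0,-0.1],"rotation": [0,0,0],"gripper": 1}
    - {"offset": [1,0,-0.1],"rotation": [0,0,0],"gripper": 1}

```text
time_s: 51.47
ee_pos: [443.5, -232.3, 150.4]
eef_rot: [[0.003, 1.0, 0.002], [1.0, -0.003, -0.001], [-0.001, 0.002, -1.0]]
contact_force: [0.0, 0.5, 0.0]
gripper_width: 1.002
gripper_force: 0.0
```

>>> carry_out:
  rows:
    - {"offset": [0.33,0,0],"rotation": [0,0,0],"gripper": 1}
    - {"offset": [0.66,0,0],"rotation": [0,0,0],"gripper": 1}
    - {"offset": [1,0,0],"rotation": [0,0,0],"gripper": 1}

```text
time_s: 51.72
ee_pos: [443.1, -131.4, 149.7]
eef_rot: [[0.002, 1.0, 0.0], [1.0, -0.002, -0.0], [-0.0, 0.0, -1.0]]
contact_force: [-0.1, -0.6, 0.2]
gripper_width: 0.999
gripper_force: 0.0
```

>>> carry_out:
  rows:
    - {"offset": [0.33,0,0],"rotation": [0,0,0],"gripper": 1}
    - {"offset": [0.66,0,0],"rotation": [0,0,0],"gripper": 1}
    - {"offset": [1,0,0],"rotation": [0,0,0],"gripper": 1}

```text
time_s: 51.97
ee_pos: [443.3, -31.4, 149.7]
eef_rot: [[0.002, 1.0, 0.0], [1.0, -0.002, -0.0], [-0.0, 0.0, -1.0]]
contact_force: [0.1, -0.1, -0.2]
gripper_width: 1.003
gripper_force: 0.0
```

>>> carry_out:
  rows:
    - {"offset": [0.33,0,0],"rotation": [0,0,0],"gripper": 1}
    - {"offset": [0.66,0,0],"rotation": [0,0,0],"gripper": 1}
    - {"offset": [1,0,0],"rotation": [0,0,0],"gripper": 1}

```text
time_s: 52.22
ee_pos: [443.4, 68.6, 149.7]
eef_rot: [[0.002, 1.0, 0.0], [1.0, -0.002, -0.0], [-0.0, 0.0, -1.0]]
contact_force: [0.6, -0.8, -0.4]
gripper_width: 1.002
gripper_force: 0.0
```

>>> carry_out:
  rows:
    - {"offset": [0.33,0,0],"rotation": [0,0,0],"gripper": 1}
    - {"offset": [0.66,0,0],"rotation": [0,0,0],"gripper": 1}
    - {"offset": [1,0,0],"rotation": [0,0,0],"gripper": 1}

```text
time_s: 52.47
ee_pos: [443.5, 168.7, 149.7]
eef_rot: [[0.001, 1.0, 0.0], [1.0, -0.001, -0.0], [-0.0, 0.0, -1.0]]
contact_force: [0.3, 0.1, 0.6]
gripper_width: 1.003
gripper_force: 0.0
```

>>> carry_out:
  rows:
    - {"offset": [0.33,0.1,0],"rotation": [0,0,0],"gripper": 1}
    - {"offset": [0.66,0.2,0],"rotation": [0,0,0],"gripper": 1}
    - {"offset": [1,0.3,0],"rotation": [0,0,0],"gripper": 1}

```text
time_s: 52.72
ee_pos: [474.0, 268.7, 149.7]
eef_rot: [[0.001, 1.0, -0.0], [1.0, -0.001, -0.0], [-0.0, -0.0, -1.0]]
contact_force: [0.8, -0.7, 0.6]
gripper_width: 1.001
gripper_force: 0.0
```

>>> carry_out:
  rows:
    - {"offset": [0.33,0.1,0],"rotation": [0,0,0],"gripper": 1}
    - {"offset": [0.66,0.115,0],"rotation": [0,0,0],"gripper": 1}
    - {"offset": [1,0.115,0],"rotation": [0,0,0],"gripper": 1}

```text
time_s: 52.97
ee_pos: [486.1, 368.6, 149.3]
eef_rot: [[0.002, 1.0, -0.0], [1.0, -0.002, -0.001], [-0.001, -0.0, -1.0]]
contact_force: [0.5, -0.2, 1.0]
gripper_width: 1.006
gripper_force: 0.0
```

>>> carry_out:
  rows:
    - {"offset": [0.2,0,0],"rotation": [0,0,0],"gripper": 1}
    - {"offset": [0.36,0,0],"rotation": [0,0,0],"gripper": 1}
    - {"offset": [0.36,0,0],"rotation": [0,0,0],"gripper": 1}
    - {"offset": [0.36,0,0],"rotation": [0,0,0],"gripper": 1}
    - {"offset": [0.36,0,0],"rotation": [0,0,0],"gripper": 1}

```text
time_s: 53.38
ee_pos: [485.6, 402.1, 149.3]
eef_rot: [[0.002, 1.0, -0.001], [1.0, -0.002, -0.001], [-0.001, -0.001, -1.0]]
contact_force: [-0.3, -0.5, -0.0]
gripper_width: 0.997
gripper_force: 0.0
```

>>> carry_out:
  rows:
    - {"offset": [0,0,0.2],"rotation": [0,0,0],"gripper": 1}
    - {"offset": [0,0,0.4],"rotation": [0,0,0],"gripper": 1}
    - {"offset": [0,0,0.7],"rotation": [0,0,0],"gripper": 1}
    - {"offset": [0,0,0.9],"rotation": [0,0,0],"gripper": 1}
    - {"offset": [0,0,0.9],"rotation": [0,0,0],"gripper": 1}

```text
time_s: 53.8
ee_pos: [483.4, 399.5, 55.4]
eef_rot: [[0.003, 1.0, -0.007], [1.0, -0.003, -0.006], [-0.006, -0.007, -1.0]]
contact_force: [-1.2, -0.9, -1.0]
gripper_width: 0.996
gripper_force: 0.0
```

>>> carry_out:
  rows:
    - {"offset": [0,0,0.08],"rotation": [0,0,0],"gripper": 1}
    - {"offset": [0,0,0.15],"rotation": [0,0,0],"gripper": 1}
    - {"offset": [0,0,0.2],"rotation": [0,0,0],"gripper": 1}
    - {"offset": [0,0,0.2],"rotation": [0,0,0],"gripper": 1}
    - {"offset": [0,0,0.2],"rotation": [0,0,0],"gripper": 1}

```text
time_s: 54.22
ee_pos: [486.2, 403.2, 40.1]
eef_rot: [[0.001, 1.0, 0.001], [1.0, -0.001, 0.0], [0.0, 0.001, -1.0]]
contact_force: [0.2, 0.8, -0.6]
gripper_width: 1.001
gripper_force: 0.0
```

Down 3 mm more, then grip.

>>> carry_out:
  rows:
    - {"offset": [0,0,0.03],"rotation": [0,0,0],"gripper": 1}
    - {"offset": [0,0,0.03],"rotation": [0,0,0],"gripper": 0.6}
    - {"offset": [0,0,0.03],"rotation": [0,0,0],"gripper": 0.3}
    - {"offset": [0,0,0.03],"rotation": [0,0,0],"gripper": 0.3}
    - {"offset": [0,0,0.03],"rotation": [0,0,0],"gripper": 0.1}

```text
time_s: 54.63
ee_pos: [486.0, 403.2, 36.8]
eef_rot: [[0.001, 1.0, 0.0], [1.0, -0.001, 0.0], [0.0, 0.0, -1.0]]
contact_force: [0.3, -0.5, -0.2]
gripper_width: 0.74
gripper_force: 0.0
```

>>> carry_out:
  rows:
    - {"offset": [0,0,0],"rotation": [0,0,0],"gripper": 0.1}
    - {"offset": [0,0,0],"rotation": [0,0,0],"gripper": -0.2}
    - {"offset": [0,0,0],"rotation": [0,0,0],"gripper": -0.2}
    - {"offset": [0,0,0],"rotation": [0,0,0],"gripper": -0.2}
    - {"offset": [0,0,0],"rotation": [0,0,0],"gripper": -0.2}
  newtons: 20

```text
time_s: 55.05
ee_pos: [485.9, 403.1, 36.7]
eef_rot: [[0.001, 1.0, 0.0], [1.0, -0.001, -0.0], [-0.0, 0.0, -1.0]]
contact_force: [0.1, 0.2, 0.3]
gripper_width: 0.565
gripper_force: 20.0
```

>>> carry_out:
  rows:
    - {"offset": [0,0,-0.1],"rotation": [0,0,0],"gripper": -0.2}
    - {"offset": [0,0,-0.3],"rotation": [0,0,0],"gripper": -0.2}
    - {"offset": [0,0,-0.6],"rotation": [0,0,0],"gripper": -0.2}
    - {"offset": [0,0,-0.9],"rotation": [0,0,0],"gripper": -0.2}
    - {"offset": [0,0,-1],"rotation": [0,0,0],"gripper": -0.2}

```text
time_s: 55.47
ee_pos: [487.7, 404.5, 141.5]
eef_rot: [[0.001, 1.0, 0.006], [1.0, -0.002, 0.005], [0.005, 0.006, -1.0]]
contact_force: [0.8, 0.8, -1.3]
gripper_width: 0.565
gripper_force: 20.0
```

>>> carry_out:
  rows:
    - {"offset": [-0.15,-0.1,-0.15],"rotation": [0,0,0],"gripper": -0.2}
    - {"offset": [-0.4,-0.2,-0.2],"rotation": [0,0,0],"gripper": -0.2}
    - {"offset": [-0.7,-0.3,-0.2],"rotation": [0,0,0],"gripper": -0.2}
    - {"offset": [-1,-0.4,-0.2],"rotation": [0,0,0],"gripper": -0.2}

```text
time_s: 55.8
ee_pos: [444.9, 302.1, 156.3]
eef_rot: [[0.0, 1.0, -0.0], [1.0, -0.0, -0.001], [-0.001, -0.0, -1.0]]
contact_force: [-0.1, -1.3, -3.4]
gripper_width: 0.565
gripper_force: 20.0
```

>>> carry_out:
  rows:
    - {"offset": [-0.33,0,0],"rotation": [0,0,0],"gripper": -0.2}
    - {"offset": [-0.66,0,0],"rotation": [0,0,0],"gripper": -0.2}
    - {"offset": [-1,0,0],"rotation": [0,0,0],"gripper": -0.2}

```text
time_s: 56.05
ee_pos: [444.6, 201.7, 156.1]
eef_rot: [[0.0, 1.0, -0.001], [1.0, -0.0, -0.001], [-0.001, -0.001, -1.0]]
contact_force: [0.4, 0.7, -2.7]
gripper_width: 0.559
gripper_force: 20.0
```

>>> carry_out:
  rows:
    - {"offset": [-0.33,0,0],"rotation": [0,0,0],"gripper": -0.2}
    - {"offset": [-0.66,0,0],"rotation": [0,0,0],"gripper": -0.2}
    - {"offset": [-1,0,0],"rotation": [0,0,0],"gripper": -0.2}

```text
time_s: 56.3
ee_pos: [444.6, 101.6, 156.1]
eef_rot: [[0.001, 1.0, -0.001], [1.0, -0.001, -0.0], [-0.0, -0.001, -1.0]]
contact_force: [1.8, -0.0, -2.6]
gripper_width: 0.562
gripper_force: 20.0
```

>>> carry_out:
  rows:
    - {"offset": [-0.33,0,0],"rotation": [0,0,0],"gripper": -0.2}
    - {"offset": [-0.66,0,0],"rotation": [0,0,0],"gripper": -0.2}
    - {"offset": [-1,0,0],"rotation": [0,0,0],"gripper": -0.2}

```text
time_s: 56.55
ee_pos: [444.4, 1.7, 156.2]
eef_rot: [[0.001, 1.0, -0.001], [1.0, -0.001, -0.0], [-0.0, -0.001, -1.0]]
contact_force: [1.3, -0.5, -2.6]
gripper_width: 0.562
gripper_force: 20.0
```

>>> carry_out:
  rows:
    - {"offset": [-0.33,0,0],"rotation": [0,0,0],"gripper": -0.2}
    - {"offset": [-0.66,0,0],"rotation": [0,0,0],"gripper": -0.2}
    - {"offset": [-1,0,0],"rotation": [0,0,0],"gripper": -0.2}

```text
time_s: 56.8
ee_pos: [444.3, -98.3, 156.2]
eef_rot: [[0.001, 1.0, -0.001], [1.0, -0.001, 0.0], [0.0, -0.001, -1.0]]
contact_force: [1.0, -1.3, -2.3]
gripper_width: 0.565
gripper_force: 20.0
```

>>> carry_out:
  rows:
    - {"offset": [-0.33,0,0],"rotation": [0,0,0],"gripper": -0.2}
    - {"offset": [-0.66,0,0],"rotation": [0,0,0],"gripper": -0.2}
    - {"offset": [-1,0,0],"rotation": [0,0,0],"gripper": -0.2}

```text
time_s: 57.05
ee_pos: [444.1, -198.2, 156.1]
eef_rot: [[0.002, 1.0, -0.001], [1.0, -0.002, 0.001], [0.001, -0.001, -1.0]]
contact_force: [0.2, -0.2, -1.9]
gripper_width: 0.56
gripper_force: 20.0
```

>>> carry_out:
  rows:
    - {"offset": [-0.3,0,0],"rotation": [0,0,0],"gripper": -0.2}
    - {"offset": [-0.6,0,0.1],"rotation": [0,0,0],"gripper": -0.2}
    - {"offset": [-0.75,0,0.2],"rotation": [0,0,0],"gripper": -0.2}
    - {"offset": [-0.75,0,0.2],"rotation": [0,0,0],"gripper": -0.2}
    - {"offset": [-0.75,0,0.2],"rotation": [0,0,0],"gripper": -0.2}

```text
time_s: 57.47
ee_pos: [443.8, -271.3, 135.2]
eef_rot: [[0.003, 1.0, -0.003], [1.0, -0.003, 0.003], [0.003, -0.003, -1.0]]
contact_force: [-0.5, 1.2, -3.0]
gripper_width: 0.56
gripper_force: 20.0
```

>>> carry_out:
  rows:
    - {"offset": [0,0,0.2],"rotation": [0,0,0],"gripper": -0.2}
    - {"offset": [0,0,0.5],"rotation": [0,0,0],"gripper": -0.2}
    - {"offset": [0,0,0.8],"rotation": [0,0,0],"gripper": -0.2}
    - {"offset": [0,0,0.91],"rotation": [0,0,0],"gripper": -0.2}
    - {"offset": [0,0,0.91],"rotation": [0,0,0],"gripper": -0.2}

```text
time_s: 57.88
ee_pos: [442.8, -268.8, 43.0]
eef_rot: [[-0.0, 1.0, -0.006], [1.0, 0.0, 0.004], [0.004, -0.006, -1.0]]
contact_force: [1.4, 0.5, -2.4]
gripper_width: 0.563
gripper_force: 20.0
```

>>> carry_out:
  rows:
    - {"offset": [0,0,0],"rotation": [0,0,0],"gripper": -0.2}
    - {"offset": [0,0,0],"rotation": [0,0,0],"gripper": -0.2}
    - {"offset": [0,0,0],"rotation": [0,0,0],"gripper": -0.2}
    - {"offset": [0,0,0],"rotation": [0,0,0],"gripper": -0.2}
    - {"offset": [0,0,0],"rotation": [0,0,0],"gripper": -0.2}

```text
time_s: 58.3
ee_pos: [445.5, -272.1, 46.7]
eef_rot: [[0.001, 1.0, 0.002], [1.0, -0.001, -0.001], [-0.001, 0.002, -1.0]]
contact_force: [0.1, -0.9, -1.7]
gripper_width: 0.563
gripper_force: 20.0
```

>>> carry_out:
  rows:
    - {"offset": [0,0,0],"rotation": [0,0,0],"gripper": -0.2}
    - {"offset": [0,0,0],"rotation": [0,0,0],"gripper": -0.2}
    - {"offset": [0,0,0],"rotation": [0,0,0],"gripper": -0.2}

```text
time_s: 58.55
ee_pos: [444.9, -271.9, 45.8]
eef_rot: [[0.002, 1.0, 0.0], [1.0, -0.002, -0.0], [-0.0, 0.0, -1.0]]
contact_force: [0.0, 0.1, -2.6]
gripper_width: 0.571
gripper_force: 20.0
```

Within 0.2 mm of the original spot. I lower it 6 mm.

>>> carry_out:
  rows:
    - {"offset": [0,0,0.02],"rotation": [0,0,0],"gripper": -0.2}
    - {"offset": [0,0,0.04],"rotation": [0,0,0],"gripper": -0.2}
    - {"offset": [0,0,0.055],"rotation": [0,0,0],"gripper": -0.2}
    - {"offset": [0,0,0.06],"rotation": [0,0,0],"gripper": -0.2}
    - {"offset": [0,0,0.06],"rotation": [0,0,0],"gripper": -0.2}

```text
time_s: 58.97
ee_pos: [444.8, -271.8, 39.7]
eef_rot: [[0.001, 1.0, -0.0], [1.0, -0.001, 0.0], [0.0, -0.0, -1.0]]
contact_force: [-0.4, 0.7, -0.3]
gripper_width: 0.565
gripper_force: 20.0
```

>>> carry_out:
  rows:
    - {"offset": [0,0,0],"rotation": [0,0,0],"gripper": -0.2}
    - {"offset": [0,0,0],"rotation": [0,0,0],"gripper": -0.2}
    - {"offset": [0,0,0.004],"rotation": [0,0,0],"gripper": -0.2}

```text
time_s: 59.22
ee_pos: [444.8, -271.8, 39.6]
eef_rot: [[0.001, 1.0, -0.0], [1.0, -0.001, 0.0], [0.0, -0.0, -1.0]]
contact_force: [-1.8, 2.3, 6.8]
gripper_width: 0.564
gripper_force: 20.0
```

>>> carry_out:
  rows:
    - {"offset": [0,0,0],"rotation": [0,0,0],"gripper": 0.4}
    - {"offset": [0,0,0],"rotation": [0,0,0],"gripper": 1}
    - {"offset": [0,0,0],"rotation": [0,0,0],"gripper": 1}
    - {"offset": [0,0,0],"rotation": [0,0,0],"gripper": 1}
    - {"offset": [0,0,0],"rotation": [0,0,0],"gripper": 1}

```text
time_s: 59.63
ee_pos: [445.1, -271.9, 39.2]
eef_rot: [[0.001, 1.0, 0.0], [1.0, -0.001, -0.0], [-0.0, 0.0, -1.0]]
contact_force: [-0.5, -0.1, 0.7]
gripper_width: 0.903
gripper_force: 0.0
```

>>> carry_out:
  rows:
    - {"offset": [0,0,-0.1],"rotation": [0,0,0],"gripper": 1}
    - {"offset": [0,0,-0.3],"rotation": [0,0,0],"gripper": 1}
    - {"offset": [0,0,-0.6],"rotation": [0,0,0],"gripper": 1}
    - {"offset": [0,0,-0.9],"rotation": [0,0,0],"gripper": 1}
    - {"offset": [0,0,-1],"rotation": [0,0,0],"gripper": 1}

```text
time_s: 60.05
ee_pos: [447.1, -273.2, 144.1]
eef_rot: [[0.001, 1.0, 0.007], [1.0, -0.001, -0.004], [-0.004, 0.007, -1.0]]
contact_force: [1.2, 0.3, 0.6]
gripper_width: 1.001
gripper_force: 0.0
```

>>> carry_out:
  rows:
    - {"offset": [0,0,-0.3],"rotation": [0,0,0],"gripper": 1}
    - {"offset": [0,0,-0.6],"rotation": [0,0,0],"gripper": 1}
    - {"offset": [0,0,-0.9],"rotation": [0,0,0],"gripper": 1}
    - {"offset": [0,0,-1],"rotation": [0,0,0],"gripper": 1}

```text
time_s: 60.38
ee_pos: [446.4, -272.8, 243.8]
eef_rot: [[0.001, 1.0, 0.007], [1.0, -0.001, -0.004], [-0.004, 0.007, -1.0]]
contact_force: [0.5, -0.3, -0.1]
gripper_width: 1.001
gripper_force: 0.0
```

>>> carry_out:
  rows:
    - {"offset": [-0.3,-0.02,-0.2],"rotation": [0,0,0],"gripper": 1}
    - {"offset": [-0.5,-0.04,-0.5],"rotation": [0,0,0],"gripper": 1}
    - {"offset": [-0.61,-0.04,-0.75],"rotation": [0,0,0],"gripper": 1}
    - {"offset": [-0.61,-0.04,-0.75],"rotation": [0,0,0],"gripper": 1}
    - {"offset": [-0.61,-0.04,-0.75],"rotation": [0,0,0],"gripper": 1}

```text
time_s: 60.8
ee_pos: [441.0, -333.5, 314.6]
eef_rot: [[0.003, 1.0, 0.001], [1.0, -0.003, -0.001], [-0.001, 0.001, -1.0]]
contact_force: [-0.7, 0.1, -0.3]
gripper_width: 0.998
gripper_force: 0.0
```

>>> carry_out:
  rows:
    - {"offset": [0,0,0],"rotation": [0,0,0],"gripper": 1}
    - {"offset": [0,0,0],"rotation": [0,0,0],"gripper": 1}
    - {"offset": [0,0,0],"rotation": [0,0,0],"gripper": 1}
    - {"offset": [0,0,0],"rotation": [0,0,0],"gripper": 1}
    - {"offset": [0,0,0],"rotation": [0,0,0],"gripper": 1}

```text
time_s: 61.22
ee_pos: [440.7, -332.4, 313.7]
eef_rot: [[0.001, 1.0, -0.001], [1.0, -0.001, 0.001], [0.001, -0.001, -1.0]]
contact_force: [-0.0, 0.2, -0.3]
gripper_width: 1.003
gripper_force: 0.0
```

```bash
python3 b.py w2; python3 - <<'E'
from h import *
ims=[]
for n in ["w1","w2"]:
    d=dict(np.load(n+".npz")); im=d["frame"]; ims.append(im[90:310,230:460,::-1])
    hsv=cv2.cvtColor(im,cv2.COLOR_RGB2HSV)
    def c(m,b,z):
        x,y,w,h=b; k=np.zeros(m.shape,np.uint8); k[y:y+h,x:x+w]=m[y:y+h,x:x+w]; N,l,s,ce=cv2.connectedComponentsWithStats(k); i=1+np.argmax(s[1:,4]); return onz(d,ce[i],z)[:2].round(1)
    print(n,c((hsv[...,1]<60)&(hsv[...,2]>150),(290,125,62,62),96),c((hsv[...,0]<20)&(hsv[...,1]>180)&(hsv[...,2]>150),(300,200,45,40),105),c(hsv[...,2]<60,(295,255,50,40),105))
p=snap("top"); t=cv2.resize(np.array(p["frame"])[100:310,90:480,::-1],None,fx=2,fy=2)
r=cv2.resize(np.hstack(ims),(780,170*2)); cv2.imwrite("pics/fin.png",cv2.resize(np.vstack([t,r]),(780,600)) if False else np.vstack([cv2.resize(t,(780,420))[:260*2],r])[:760])
im=cv2.imread("pics/fin.png"); cv2.imwrite("pics/fin.png",cv2.resize(im,None,fx=600/im.shape[0],fy=600/im.shape[0]))
E
```

```text
61.2167 [ 440.7 -332.4  313.7] 89.95 [-9.e-04  6.e-04 -1.e+00]
65.42718819019238 [ 441.7 -268.4  484.2] [[1.0, -0.0, -0.001], [-0.0, -0.973, 0.232], [-0.001, -0.232, -0.973]]
paint_jar box [300.4 134.3  52.   49.2] 0.85
glue_bottle mark [324. 208.] 0.97 [ 444.2 -332.     6. ]
glue_bottle box [297.9 186.1  54.3  58.9] 0.94
glue_bottle box [215.6 337.   42.4  29.1] 0.78
varnish_bottle mark [318. 256.] 0.62 [ 437.  -395.8    6. ]
varnish_bottle box [300.7 240.4  45.   52.8] 0.68
pencil_tin mark [138. 216.] 0.84 [ 200.3 -342.4    6. ]
pencil_tin box [ 31.5 154.7 199.3 117.4] 0.65
tray mark [351. 210.] 0.6 [ 480.  -336.4    0. ]
tray box [282.2 107.8 153.  191.9] 0.96
tray box [301.8 135.2  51.   47.5] 0.2
w1 [ 445.  -271.9] [ 443.  -336.7] [ 440.3 -394. ]
w2 [ 445.5 -271.6] [ 444.2 -336.3] [ 442.  -394.3]
```

View pics/fin.png

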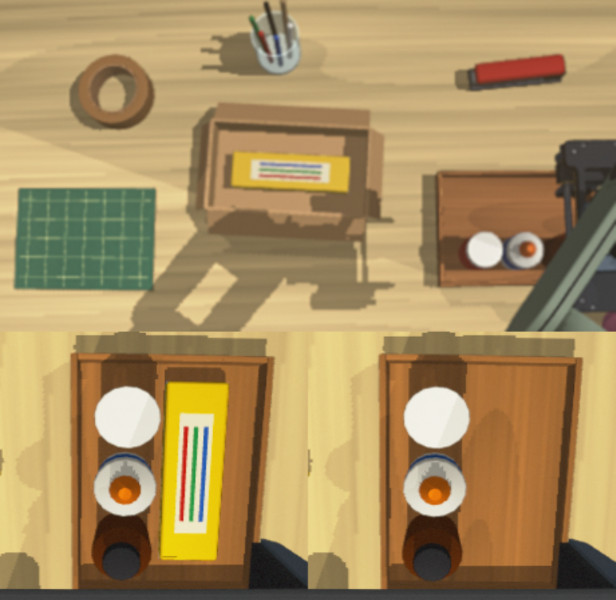

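The before and after views match. The jars are back within about 1.5 mm, the tin is flat in the carton, the mat is empty and the bystanders have not moved. Handing in.

```bash
python3 -c "from cell import manip; print(manip.finish_job())"
```

```text
the job is handed in; nothing more can be done
None
```

The job is handed in: the tin lies flat and right side up in the carton, and the paint, glue and varnish stand back in the tray within about 2 mm of where they started, at about 61 s on the clock.

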